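# Load the block heater in rack order

### The job

The four big capped tubes in the charcoal rack are due for heating; the small tube beside each, with the same cap colour, is its unheated control and stays where it is. Move the big tubes into the four wells of the grey block heater in the same order as they stand in the rack, so that each can still be matched with its control: the one nearest the rack's white dot goes into the well nearest the heater's white dot, and so on along the row. Lower each tube gently to the bottom of its well without dropping it, and do not disturb the controls.

Things in the scene. Friction and masses are not known exactly. Their poses are not given: they have to be found in the camera images.
- rack: Charcoal tube rack, 94x208x48 mm, fixed, at any yaw. Origin: centre of underside, z up, y along the rows. Four places: 1 to 4 at y = +66, +22, -22, -66 mm. Big tubes stand in 32 mm holes at x = -22, tips 4 mm above the bench; small controls in the row at x = +22. Top plate at z = 48; white dot (13 mm) on it beside place 1, at x = -22, y = +93.5.
- heater: Light grey block heater, 140x220x90 mm, fixed, cold; low control panel towards -x. Origin: centre of underside, z up, y along the wells. Four empty wells, 33.5 mm wide, at x = +22: 1 to 4 at y = +69, +23, -23, -69 mm, mouths at z = 90 in an aluminium block, flat bottoms at z = 34. White dot (13 mm) on a black patch beside well 1, at x = +22, y = +101.
- sample_red: Big tube with red cap, loose, 42 to 81 g, 115 mm long: body 29 mm wide, conical tip 16 mm high (10 mm flat end), cap 34 mm wide at 91 to 115 mm from the tip. Origin: centre of the flat end; z towards the cap. Starts upright in the rack. Grip the cap from above, closing across the row (rack's or heater's x): caps of neighbours are only 10 to 12 mm apart. Yaw is free.
- control_red: Small tube with red cap, loose, 12 g, 56 mm long, body 16 mm, cap 20 mm wide: control of the big red-capped tube, in the same place of the rack, 44 mm beside it. Origin: centre of its flat foot, 20 mm above the bench; z up. Its top is 76 mm above the bench, 19 mm below the big caps' undersides. It stays there.
- sample_yellow: Big tube with yellow cap, loose, 42 to 81 g, 115 mm long: body 29 mm wide, conical tip 16 mm high (10 mm flat end), cap 34 mm wide at 91 to 115 mm from the tip. Origin: centre of the flat end; z towards the cap. Starts upright in the rack. Grip the cap from above, closing across the row (rack's or heater's x): caps of neighbours are only 10 to 12 mm apart. Yaw is free.
- control_yellow: Small tube with yellow cap, loose, 12 g, 56 mm long, body 16 mm, cap 20 mm wide: control of the big yellow-capped tube, in the same place of the rack, 44 mm beside it. Origin: centre of its flat foot, 20 mm above the bench; z up. Its top is 76 mm above the bench, 19 mm below the big caps' undersides. It stays there.
- sample_green: Big tube with green cap, loose, 42 to 81 g, 115 mm long: body 29 mm wide, conical tip 16 mm high (10 mm flat end), cap 34 mm wide at 91 to 115 mm from the tip. Origin: centre of the flat end; z towards the cap. Starts upright in the rack. Grip the cap from above, closing across the row (rack's or heater's x): caps of neighbours are only 10 to 12 mm apart. Yaw is free.
- control_green: Small tube with green cap, loose, 12 g, 56 mm long, body 16 mm, cap 20 mm wide: control of the big green-capped tube, in the same place of the rack, 44 mm beside it. Origin: centre of its flat foot, 20 mm above the bench; z up. Its top is 76 mm above the bench, 19 mm below the big caps' undersides. It stays there.
- sample_blue: Big tube with blue cap, loose, 42 to 81 g, 115 mm long: body 29 mm wide, conical tip 16 mm high (10 mm flat end), cap 34 mm wide at 91 to 115 mm from the tip. Origin: centre of the flat end; z towards the cap. Starts upright in the rack. Grip the cap from above, closing across the row (rack's or heater's x): caps of neighbours are only 10 to 12 mm apart. Yaw is free.
- control_blue: Small tube with blue cap, loose, 12 g, 56 mm long, body 16 mm, cap 20 mm wide: control of the big blue-capped tube, in the same place of the rack, 44 mm beside it. Origin: centre of its flat foot, 20 mm above the bench; z up. Its top is 76 mm above the bench, 19 mm below the big caps' undersides. It stays there.

How it is judged:
At the end, for the whole second after the job is handed in: Each big tube is upright (0.2 rad) and at rest in the well numbered, from the heater's dot, as its control's place is from the rack's dot: within 8 mm of the well's centre and 5 mm of its bottom. The controls stand upright (0.2 rad), at rest, in their places (12 mm). Nothing is held (((y of control_red in the frame of rack between 0.054 and 0.078 m and y of sample_red in the frame of heater between 0.061 and 0.077 m) or (y of control_red in the frame of rack between 0.01 and 0.034 m and y of sample_red in the frame of heater between 0.015 and 0.031 m) or (y of control_red in the frame of rack between -0.034 and -0.01 m and y of sample_red in the frame of heater between -0.031 and -0.015 m) or (y of control_red in the frame of rack between -0.078 and -0.054 m and y of sample_red in the frame of heater between -0.077 and -0.061 m)) and x of sample_red in the frame of heater between 0.014 and 0.03 m and z of each of sample_red, sample_yellow, sample_green, sample_blue in the frame of heater below 0.039 m and angle between each of sample_red, control_red, sample_yellow, control_yellow, sample_green, control_green, sample_blue, control_blue's own z axis and vertical below 0.2 rad and linear speed of each of sample_red, sample_yellow, sample_green, sample_blue below 0.03 m/s and x of control_red in the frame of rack between 0.01 and 0.034 m and z of each of control_red, control_yellow, control_green, control_blue in the frame of rack below 0.028 m and linear speed of each of control_red, control_yellow, control_green, control_blue below 0.02 m/s and ((y of control_yellow in the frame of rack between 0.054 and 0.078 m and y of sample_yellow in the frame of heater between 0.061 and 0.077 m) or (y of control_yellow in the frame of rack between 0.01 and 0.034 m and y of sample_yellow in the frame of heater between 0.015 and 0.031 m) or (y of control_yellow in the frame of rack between -0.034 and -0.01 m and y of sample_yellow in the frame of heater between -0.031 and -0.015 m) or (y of control_yellow in the frame of rack between -0.078 and -0.054 m and y of sample_yellow in the frame of heater between -0.077 and -0.061 m)) and x of sample_yellow in the frame of heater between 0.014 and 0.03 m and x of control_yellow in the frame of rack between 0.01 and 0.034 m and ((y of control_green in the frame of rack between 0.054 and 0.078 m and y of sample_green in the frame of heater between 0.061 and 0.077 m) or (y of control_green in the frame of rack between 0.01 and 0.034 m and y of sample_green in the frame of heater between 0.015 and 0.031 m) or (y of control_green in the frame of rack between -0.034 and -0.01 m and y of sample_green in the frame of heater between -0.031 and -0.015 m) or (y of control_green in the frame of rack between -0.078 and -0.054 m and y of sample_green in the frame of heater between -0.077 and -0.061 m)) and x of sample_green in the frame of heater between 0.014 and 0.03 m and x of control_green in the frame of rack between 0.01 and 0.034 m and ((y of control_blue in the frame of rack between 0.054 and 0.078 m and y of sample_blue in the frame of heater between 0.061 and 0.077 m) or (y of control_blue in the frame of rack between 0.01 and 0.034 m and y of sample_blue in the frame of heater between 0.015 and 0.031 m) or (y of control_blue in the frame of rack between -0.034 and -0.01 m and y of sample_blue in the frame of heater between -0.031 and -0.015 m) or (y of control_blue in the frame of rack between -0.078 and -0.054 m and y of sample_blue in the frame of heater between -0.077 and -0.061 m)) and x of sample_blue in the frame of heater between 0.014 and 0.03 m and x of control_blue in the frame of rack between 0.01 and 0.034 m); the robot touches nothing.
It fails at once if a small control tube is pulled out, shifted by more than 15 mm or tipped (distance of any of control_red, control_yellow, control_green, control_blue from where it was at the start of the episode above 0.015 m or angle between any of control_red, control_yellow, control_green, control_blue's own z axis and vertical above 0.4 rad).
It fails at once if a big tube is dropped: it falls freely through more than about 25 mm ((linear speed of sample_red above 0.7 m/s and contact force between the fingers and sample_red below 0.05 N) or (linear speed of sample_yellow above 0.7 m/s and contact force between the fingers and sample_yellow below 0.05 N) or (linear speed of sample_green above 0.7 m/s and contact force between the fingers and sample_green below 0.05 N) or (linear speed of sample_blue above 0.7 m/s and contact force between the fingers and sample_blue below 0.05 N)).
It also fails if it takes over 96 s, if anything falls off the work surface, if the arm or the gripper's body presses on something with over 40 N, if the wrist force passes 120 N, or if a joint passes its speed limit or range.

### The arm

A 7-joint arm with a two-finger parallel gripper is mounted at the origin on a cart in front of the work surface, level with it; the furniture and walls round the work are solid. World frame = base frame: x ahead of the robot, y to its left, z up, the work surface at z = 0. Lengths are in m, angles in rad, forces in N, time in s.
With the tool pointing down it reaches from about 0.425 to 0.875 m from the base axis. Payload 4.7 kg.
Tool frame: the origin (TCP) lies on the mounting face of the last link; the fingertips stand 182 mm ahead of it and the grasp point (between the pads) lies 164 mm ahead of it; z points along the fingers, y is the direction in which the jaws open and shut (so a half turn about z gives the same grasp; the last joint's range is limited). The gripper opens to 87 mm and grips with 3 to 60 N. Pads are 19 mm wide; open, the fingers measure 117 mm over their backs; the gripper's body (75 mm by 190 mm) begins 51 mm behind the grasp point.
Start: joints at [1.307, 0.321, -0.07, 1.45, 0.023, 1.371, -0.057], TCP at [0.178, -0.625, 0.405] pointing down, gripper open.
Joint ranges: [-2.86, 2.86], [-0.3, 2.09], [-1.38, 1.24], [0.06, 2.45], [-1.56, 4.7], [0.09, 2.05], [-2.69, 2.69]. Speed limits (rad/s): [2.57, 2.57, 3.14, 3.14, 3.14, 3.14, 3.14].

### API

Orientations are given as a rotation vector (axis times angle).
In Python, from bench import ctrl gives the robot as it stands. The module is installed in compiled form; this text tells all that it offers.
- The arm moves only by the tool play_rows, never from a script. Its argument "targets" is text: rows parted by semicolons, each of 7 numbers parted by spaces: the shift along the tool's x, y, z in cm, then the turn, a rotation vector about the tool's x, y, z in rad, then the opening, from -1 (shut) to 1 (fully open). In form: x y z ax ay az grip; .... A call has 1 to 20 rows; each row shifts and turns the pose as measured when the row begins, along the tool's axes as they then stand; what a row does not reach is not made up. A row lasts 1/8 s, in which the tool goes at most 62.5 mm and 10.7 degrees, less where a joint would pass 70% of its speed; a pose out of reach is approached as far as the arm can. A call is refused whole if a number of a shift passes 6.25 or a number of a turn 0.188, either way. A call with a gripper value outside its range is refused whole. The fingers move at their own pace and stop on an object; "newtons" is the grip in N (left out, the last holds). Time passes only in rows, so rows that do not move let the fingers close. It gives the time, the measured TCP pose, the force and the opening at its end, in the units of the state.
- ctrl.get_state(): the state, without advancing time (a new reading comes with each control period).
- ctrl.get_image(name): name is "scene" or "side" or "wrist"; returns a dict with "pixels" (480x640x3 uint8, blue, green, red), "depth" (480x640 float32, m along the optical axis (not along the pixel's ray), 0 where there is no reading), "intrinsics" (3x3 intrinsics, pixels), "R" (3x3) and "t" (3): a world point X has camera coordinates R X + t. Camera axes: x right, y down, z forward; pixel columns grow to the right and rows downward; lengths in m; the calibration is good to about 2 mm. A picture is of the moment at which its call begins.
- ctrl.close_job(): hands the job in, once; it reports no verdict.
The state is a dict: "time": time; "joint_positions": joint angles; "qd": joint speeds; "joint_torque": joint torques, N m; "position": TCP position; "tool_rot": TCP orientation; "ft_force": force on the tool from outside, world axes, zero at the start; "torque": the same for the moment, N m; "grip_width": opening from 0.0 (shut) to 1.0 (fully open).
Only numpy, scipy, OpenCV 4.12 (cv2) and the standard library are available. Lean on these libraries where they do the work, as an engineer would, in place of code of your own. Each camera call takes 0.05 s, during which the arm holds its last target.

## Working session

There is one attempt and no reset: what is moved stays moved. The work goes in short steps, Python scripts to look and compute and a tool call to move; the robot and the scene stay as the last step left them, time stands still between calls to the robot, and variables do not carry over. Pictures are saved under pics/ and viewed, and the job is handed in when it is done.

Besides the shell and the picture viewer there is one more tool, called by a JSON object that holds its "name" and its "arguments", one argument or row to a line. play_rows: Moves the arm, as the interface text tells. Its arguments: {"type":"object","properties":{"targets":{"type":"string"},"newtons":{"type":"number"}},"required":["targets"]}

```bash
mkdir -p pics; ls; python3 - <<'E'
from bench import ctrl
import cv2,numpy as np
s=ctrl.get_state()
for k,v in s.items(): print(k,np.round(v,4))
for n in ("scene","side","wrist"):
    d=ctrl.get_image(n); cv2.imwrite(f"pics/{n}0.png",d["pixels"])
    print(n,d["intrinsics"].tolist(),np.round(d["R"],3).tolist(),np.round(d["t"],3), (-d["R"].T@d["t"]).round(3))
E
```

```text
pics
time 0.0
joint_positions [ 1.3071  0.3218 -0.0701  1.4517  0.0226  1.3708 -0.0569]
qd [ 0.002   0.0007 -0.0005  0.0014  0.     -0.0009 -0.0011]
joint_torque [-0.00000e+00 -4.91291e+01 -4.04000e-01 -3.12524e+01 -6.39000e-02
  4.36000e-02  2.00000e-04]
position [ 0.1781 -0.6249  0.4037]
tool_rot [-3.1095e+00 -4.3470e-01  6.0000e-04]
ft_force [-0.0684 -0.5439  0.2602]
torque [-0.0236 -0.0024  0.0242]
grip_width 0.996
scene [[606.3335434131241, 0.0, 326.5312688950212], [0.0, 606.3335434131241, 236.02835458666254], [0.0, 0.0, 1.0]] [[0.756, -0.654, -0.003], [-0.459, -0.527, -0.715], [0.466, 0.542, -0.699]] [-0.402  0.336  0.795] [ 0.088 -0.516  0.795]
side [[459.6032413106324, 0.0, 317.4272674574234], [0.0, 459.6032413106324, 244.09798262546883], [0.0, 0.0, 1.0]] [[-0.869, -0.494, 0.004], [-0.286, 0.497, -0.819], [0.403, -0.713, -0.574]] [0.54  0.179 0.699] [0.239 0.676 0.545]
wrist [[425.58784458123256, 0.0, 320.3698844406579], [0.0, 425.58784458123256, 233.5424836275294], [0.0, 0.0, 1.0]] [[0.274, -0.962, -0.001], [-0.925, -0.264, 0.275], [-0.264, -0.074, -0.962]] [-0.651 -0.034  0.39 ] [ 0.25  -0.606  0.384]
```

View pics/scene0.png

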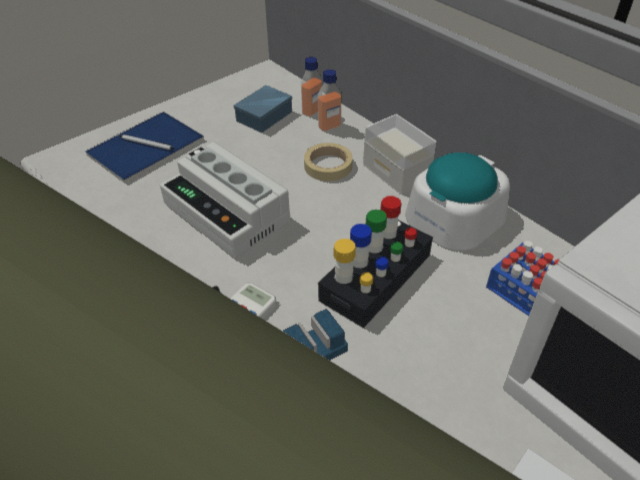

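View pics/side0.png

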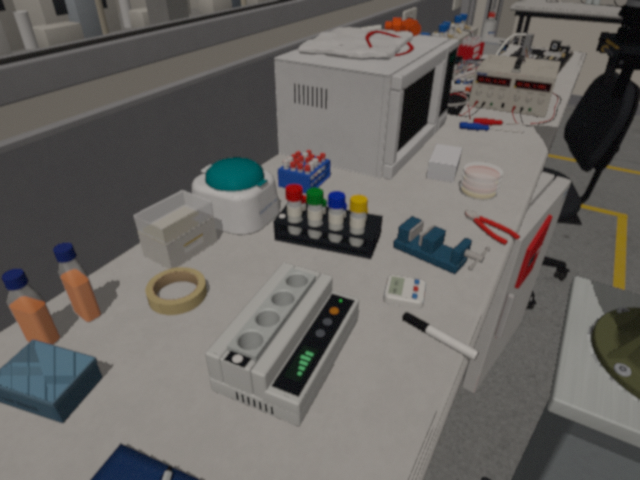

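View pics/wrist0.png

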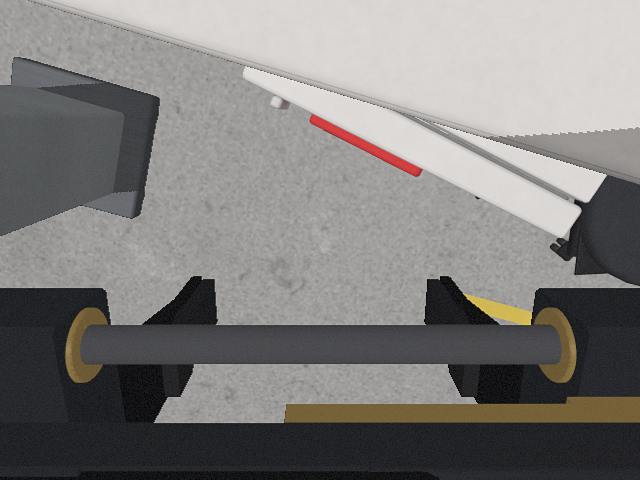

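```bash
python3 - <<'E'
import cv2,numpy as np
a=cv2.imread("pics/scene0.png");b=cv2.imread("pics/side0.png")
def c(im,x0,y0,w,h,W,H):return cv2.resize(im[y0:y0+h,x0:x0+w],(W,H),interpolation=cv2.INTER_CUBIC)
t=np.hstack([c(a,150,135,160,120,400,300),c(a,310,190,130,130,400,300)])
u=np.hstack([c(b,200,255,160,120,400,300),c(b,260,170,140,105,400,300)])
cv2.imwrite("pics/crops.png",np.vstack([t,u]))
E
```

```text
(no output)
```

View pics/crops.png

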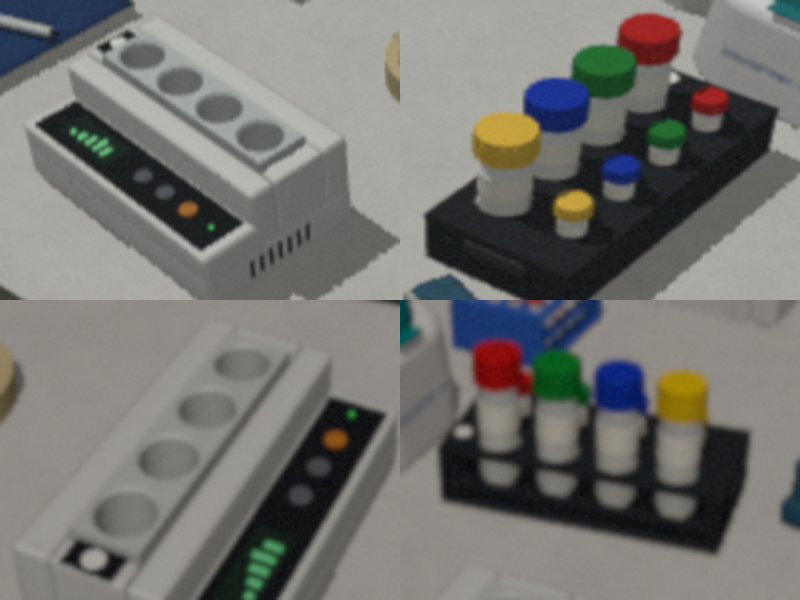

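The crops show the rack's dot beside red (side pixel ~(282,215)), so the order is red, green, blue, yellow. The heater's dot is at scene ~(197,152) and side ~(237,358). Next I measure positions.

```bash
cat > h.py <<'E'
from bench import ctrl
import cv2,numpy as np
def grab(n):
    d=ctrl.get_image(n);d['n']=n;return d
def world(d):
    K,R,t=d['intrinsics'],d['R'],d['t'];Z=d['depth']
    v,u=np.mgrid[0:480,0:640]
    P=np.stack([(u-K[0,2])/K[0,0]*Z,(v-K[1,2])/K[1,1]*Z,Z],-1)
    W=(P-t)@R
    W[Z<=0]=np.nan
    return W
def ray(d,u,v,z):
    K,R,t=d['intrinsics'],d['R'],d['t']
    c=-R.T@t; r=R.T@np.array([(u-K[0,2])/K[0,0],(v-K[1,2])/K[1,1],1])
    return c+r*(z-c[2])/r[2]
HUE={'red':[(0,8),(172,180)],'yellow':[(18,34)],'green':[(45,80)],'blue':[(108,128)]}
def cmask(d,c,smin=110):
    h=cv2.cvtColor(d['pixels'],cv2.COLOR_BGR2HSV)
    m=np.zeros((480,640),bool)
    for a,b in HUE[c]: m|=(h[...,0]>=a)&(h[...,0]<=b)
    return m&(h[...,1]>smin)&(h[...,2]>40)
E
python3 - <<'E'
from h import *
for n in("scene","side"):
    d=grab(n);W=world(d)
    x0,y0,x1,y1=(310,185,440,300) if n=="scene" else (270,175,390,250)
    box=np.zeros((480,640),bool);box[y0:y1,x0:x1]=1
    for c in HUE:
        m=cmask(d,c)&box
        k,l,st,ce=cv2.connectedComponentsWithStats(m.astype(np.uint8))
        for i in np.argsort(-st[1:,4])[:2]+1:
            if st[i,4]<25: continue
            p=W[l==i]; top=p[p[:,2]>np.nanpercentile(p[:,2],97)-.004]
            print(n,c,st[i,4],ce[i].round(1),'z97',np.nanpercentile(p[:,2],97).round(4),'n',len(top),'mean',np.nanmean(top,0).round(4),'mid',((np.nanpercentile(top,2,0)+np.nanpercentile(top,98,0))/2).round(4))
    # heater top: points z .082-.097 in box
    bx=(160,135,300,250) if n=="scene" else (200,255,360,420)
    s=W[bx[1]:bx[3],bx[0]:bx[2]].reshape(-1,3)
    zz=s[:,2];print(np.histogram(zz[(zz>0.02)&(zz<.12)],20,(0.02,.12))[0])
    tp=s[(zz>.082)&(zz<.098)].astype(np.float32)
    print(n,'heater top',len(tp),tp.mean(0).round(4),cv2.minAreaRect(tp[:,:2].copy()))
E
```

```text
scene red 344 [390.8 206. ] z97 0.1208 n 190 mean [ 0.6738 -0.0023  0.1188] mid [ 0.6738 -0.0024  0.1191]
scene red 135 [410.2 233.2] z97 0.0775 n 77 mean [ 0.6822 -0.0446  0.0756] mid [ 0.6828 -0.0443  0.0758]
scene yellow 453 [344.3 250.4] z97 0.1209 n 247 mean [ 0.5442 -0.0277  0.1189] mid [ 0.5447 -0.0281  0.1195]
scene yellow 166 [365.8 278.7] z97 0.0779 n 89 mean [ 0.5533 -0.0709  0.0759] mid [ 0.5533 -0.0711  0.0763]
scene green 349 [376.3 220. ] z97 0.1205 n 213 mean [ 0.6306 -0.0108  0.1188] mid [ 0.6306 -0.0108  0.1189]
scene green 138 [396.3 247.4] z97 0.0778 n 77 mean [ 0.6395 -0.0539  0.0759] mid [ 0.6393 -0.0541  0.076 ]
scene blue 392 [360.9 234.6] z97 0.1206 n 232 mean [ 0.5875 -0.019   0.1189] mid [ 0.5878 -0.0192  0.119 ]
scene blue 159 [381.7 262.6] z97 0.0779 n 81 mean [ 0.5966 -0.0618  0.0759] mid [ 0.5962 -0.0616  0.0762]
[ 254  249  237  242  227  269  922 1476  259  296  344  393 1890 1001
  365    0    0    0    0    0]
scene heater top 2827 [0.531  0.2689 0.0859] ((0.5322403311729431, 0.27587273716926575), (0.09240696579217911, 0.225314199924469), 4.9760332107543945)
side red 286 [294.7 193.5] z97 0.1179 n 118 mean [0.6744 0.0025 0.1165] mid [0.675  0.0015 0.1163]
side yellow 298 [358.4 203.7] z97 0.1178 n 140 mean [ 0.5455 -0.0231  0.1165] mid [ 0.5458 -0.0245  0.1161]
side green 265 [315.1 196.6] z97 0.1177 n 120 mean [ 0.6315 -0.0057  0.1165] mid [ 0.6314 -0.007   0.1164]
side blue 444 [300.8 180.1] z97 0.0468 n 35 mean [ 0.7574 -0.1763  0.0459] mid [ 0.7606 -0.1781  0.0463]
side blue 268 [336.6 200.3] z97 0.1178 n 121 mean [ 0.5876 -0.0144  0.1165] mid [ 0.5875 -0.0154  0.1162]
[ 418  369  304  345  335  438 3211 1208  463  503  518  805 3874 1723
   14    0    0    0    0    0]
side heater top 3830 [0.5313 0.2968 0.0851] ((0.5335248708724976, 0.2794492244720459), (0.08955123275518417, 0.21901579201221466), 4.797544956207275)
```

```bash
cat > heat.py <<'E'
from h import *
from scipy.optimize import least_squares
def wells(d,dbg=None):
    n=d['n']; W=world(d)
    S=4; im=cv2.resize(d['pixels'],None,fx=S,fy=S,interpolation=cv2.INTER_CUBIC)
    g=cv2.GaussianBlur(cv2.cvtColor(im,cv2.COLOR_BGR2GRAY),(0,0),3)
    out=[]
    m=(cv2.adaptiveThreshold(g,255,cv2.ADAPTIVE_THRESH_MEAN_C,cv2.THRESH_BINARY_INV,141,6))
    cs,_=cv2.findContours(m,cv2.RETR_EXTERNAL,cv2.CHAIN_APPROX_NONE)
    vis=im.copy()
    for c in cs:
        if len(c)<40: continue
        c=cv2.convexHull(c)
        A=cv2.contourArea(c)
        if len(c)<10 or A<2000 or A>20000: continue
        e=cv2.fitEllipse(c); u,v=(np.array(e[0])+.5)/S-.5
        p=ray(d,u,v,.09)
        if not(.45<p[0]<.65 and .15<p[1]<.4): continue
        q=np.array([ray(d,(x+.5)/S-.5,(y+.5)/S-.5,.09)[:2] for x,y in c[:,0]])
        (cx,cy),r=cv2.minEnclosingCircle(q.astype(np.float32))
        f=least_squares(lambda s:np.hypot(*(q-s[:2]).T)-s[2],[cx,cy,.0167],loss='soft_l1',f_scale=.0005).x
        if not .01<f[2]<.025: continue
        out.append(f); cv2.ellipse(vis,e,(0,0,255),2)
    if dbg: 
        x0,y0,x1,y1=dbg; cv2.imwrite(f"pics/w_{n}.png",vis[y0*S:y1*S,x0*S:x1*S])
    return np.array(out)
E
python3 - <<'E'
from heat import *
for n,b in(("scene",(150,130,310,260)),("side",(190,250,370,400))):
    d=grab(n);o=wells(d,b);o=o[np.argsort(-o[:,1])];print(n,o.round(4).tolist())
E
```

```text
scene [[0.526, 0.3459, 0.0175], [0.5344, 0.255, 0.018], [0.5385, 0.2092, 0.0179]]
side [[0.5222, 0.3793, 0.0184], [0.5314, 0.3513, 0.0133], [0.5314, 0.3039, 0.017], [0.5353, 0.2581, 0.0175]]
```

```bash
python3 -c "
import cv2,numpy as np
a=cv2.imread('pics/w_scene.png');b=cv2.imread('pics/w_side.png')
cv2.imwrite('pics/w.png',np.hstack([cv2.resize(a,(400,325)),cv2.resize(b,(400,325))]))"
```

```text
(no output)
```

View pics/w.png

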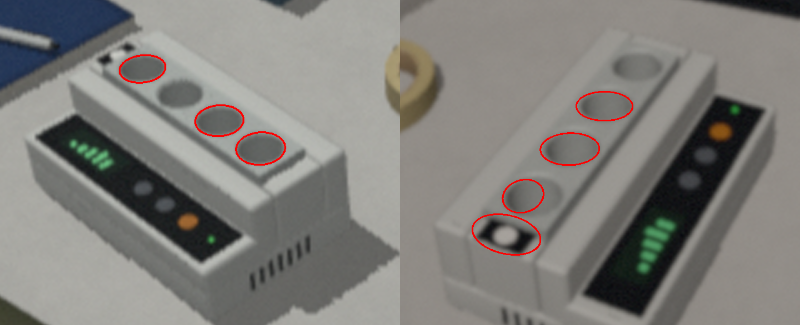

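The ellipses sit well on scene wells 1, 3 and 4 and on side wells 2 and 3. The one on the side view's well 1 is bad. Next I check the obstacles and plan helpers.

```bash
cat > plan.py <<'E'
from h import *
from scipy.spatial.transform import Rotation as Ro
def down(yaw_y):  # tool z down, tool y at world yaw
    y=np.array([np.cos(yaw_y),np.sin(yaw_y),0]);z=np.array([0,0,-1.]);x=np.cross(y,z)
    return Ro.from_matrix(np.stack([x,y,z],1))
def st():
    s=ctrl.get_state();R=Ro.from_rotvec(s['tool_rot']);y=R.as_matrix()[:,1]
    return s,np.array(s['position']),R,np.arctan2(y[1],y[0])
def to(p,yaw,n=1):
    """remaining shift (cm, tool axes) and turn, to grasp point p with jaw yaw (deg)"""
    s,q,R,_=st(); T=down(np.radians(yaw))
    tcp=np.array(p)+np.array([0,0,.164])
    dr=(R.inv()*T).as_rotvec(); dp=R.inv().apply(tcp-q)*100
    print('t',round(s['time'],2),'tcp',q.round(4),'grasp',(q+.164*R.as_matrix()[:,2]).round(4),'F',np.round(s['ft_force'],1),'grip',round(float(s['grip_width']),3))
    print('shift cm',dp.round(2),'turn',dr.round(3),'| world d',((tcp-q)*100).round(2))
E
python3 - <<'E'
from plan import *
s,p,R,yw=st();print(np.degrees(yw),R.as_matrix().round(3).tolist())
for n in("side","scene"):
    W=world(grab(n)).reshape(-1,3)
    W=W[np.isfinite(W[:,0])]
    g=np.full((16,14),-1)
    for i in range(16):
        for j in range(14):
            k=(abs(W[:,0]-(.05+.06*i))<.03)&(abs(W[:,1]-(-.8+.1*j))<.05)
            if k.sum()>4:g[i,j]=np.nanmax(W[k,2])*1000
    print(n);print('x\\y',(-.8+.1*np.arange(14)).round(1));
    for i in range(16):print(round(.05+.06*i,2),g[i])
E
```

```text
-74.08738110103276 [[0.962, 0.274, -0.0], [0.274, -0.962, 0.0], [-0.0, -0.0, -1.0]]
side
x\y [-0.8 -0.7 -0.6 -0.5 -0.4 -0.3 -0.2 -0.1  0.   0.1  0.2  0.3  0.4  0.5]
0.05 [-852 -854 -854 -855 -851 -858    0   17   62   29    0   -1   -1   -1]
0.11 [-854 -852 -850 -852 -852 -851    0   15   26   22    0   -1   -1   -1]
0.17 [-211  305  414  333 -851 -853   -1    0    0    0    0   -1   -1   -1]
0.23 [-157  333  413 -162 -852 -854 -853   -1   -1   -1   -1   -1   -1   -1]
0.29 [ 0  0  0  0  0 11 12 46 43 16 13  1  1 -1]
0.35 [10  0  1  0 59 11 12 56 56 19  1  1  1 -1]
0.41 [10  0  2 -1 60 10  0 56 52 17  0 53 54  0]
0.47 [20  1  0 50 49  0  1 59 16 15 84 84 83 10]
0.53 [ 22   0  -1  50  50   1   0  71 118   0  90  90  90  23]
0.59 [267 268 267 268 268 267   0  74 119   1  89  84  84  12]
0.65 [269 268 282 289 290 268   0  75 118   1   0   1   1   1]
0.71 [268 316 294 299 295 269   0  73 118   0  25  24  43  45]
0.77 [ -1 317 304 306 290 269  67 112 119  74  24  25   1  46]
0.83 [ -1 297 292 304 292 269  67 119 122  96  96  23 137 131]
0.89 [ -1 291 293 306 292 269   0 117 121  96  96   0
[... 392 characters left out ...]

0.29 [-1 -1 -1 -1 -1 -1 -1 -1 -1 -1 -1 -1  2  3]
0.35 [-1 -1 -1 -1 -1 -1 -1 -1 -1 -1  4  4  5  4]
0.41 [-1 -1 -1 -1 -1 -1 -1 60 21 21  4 57 58 15]
0.47 [-1 -1 -1 -1 53  4  4 62 17 16 87 88 87 15]
0.53 [ -1  -1  -1  52  53   5   4  79 122   4  93  93  92  27]
0.59 [ -1  -1  -1 242 273 271   4  78 122   5  90  86  86  15]
0.65 [ -1  -1  -1  -1 273 273   5  78 122   4   4   4   3   3]
0.71 [ -1  -1  -1  -1 273 274  47  77 121   4  27  28  48  49]
0.77 [ -1  -1  -1  -1 271 273  71 118 121   5  27  28  40  49]
0.83 [ -1  -1  -1  -1  -1  -1  70 123 126 100 100  29 139 134]
0.89 [ -1  -1  -1  -1  -1  -1   3 119 124  99 100  95 139 134]
0.95 [ -1  -1  -1  -1  -1 250 388 388 388 372 339 303 276 242]
```

{"name": "play_rows", "arguments": {
  "targets": "2 -2 0 0 0 0.04 1; 3.5 -3.4 0 0 0 0.045 1; 3.7 -3.4 0 0 0 0 1; 3.7 -3.4 0 0 0 0 1; 3.7 -3.4 0 0 0 0 1; 3.7 -3.4 0 0 0 0 1; 3.7 -3.4 0 0 0 0 1; 3.7 -3.4 0 0 0 0 1; 3.7 -3.4 0 0 0 0 1; 2 -2 0 0 0 0 1",
  "newtons": 20
}}

```text
time: 1.7
position: [0.4498, -0.2439, 0.4051]
tool_rot: [3.123, 0.287, 0.003]
ft_force: [-1.4, -0.5, 0.4]
grip_width: 1.004
```

```bash
python3 -c "
from plan import *
to([.57,-.02,.24],-78.9)"
```

```text
t 1.7 tcp [ 0.4498 -0.2439  0.4051] grasp [ 0.4502 -0.2448  0.2411] F [-1.4 -0.5  0.4] grip 1.004
shift cm [ 15.9  -19.82   0.02] turn [ 0.006 -0.001 -0.01 ] | world d [12.02 22.39 -0.11]
```

{"name": "play_rows", "arguments": {
  "targets": "1 -3.5 0 0 0 0 1; 1.5 -4 0 0 0 0 1; 3 -4 0 0 0 0 1; 3.5 -4 0 0 0 0 1; 4 -2.6 0 0 0 0 1; 2.9 -1.7 0 0 0 -0.01 1; 0 0 0 0 0 0 1"
}}

```text
time: 2.58
position: [0.5735, -0.0097, 0.4062]
tool_rot: [3.119, 0.309, 0.01]
ft_force: [0.3, -0.5, -0.7]
grip_width: 1.002
```

```bash
python3 - <<'E'
from plan import *
to([.57,-.02,.24],-78.9)
d=grab("wrist");cv2.imwrite("pics/wr1.png",d['pixels'])
E
```

```text
t 2.58 tcp [ 0.5735 -0.0097  0.4062] grasp [ 0.5746 -0.0108  0.2422] F [ 0.3 -0.5 -0.7] grip 1.002
shift cm [-0.54  0.94  0.22] turn [ 0.008 -0.006  0.004] | world d [-0.35 -1.03 -0.22]
```

View pics/wr1.png

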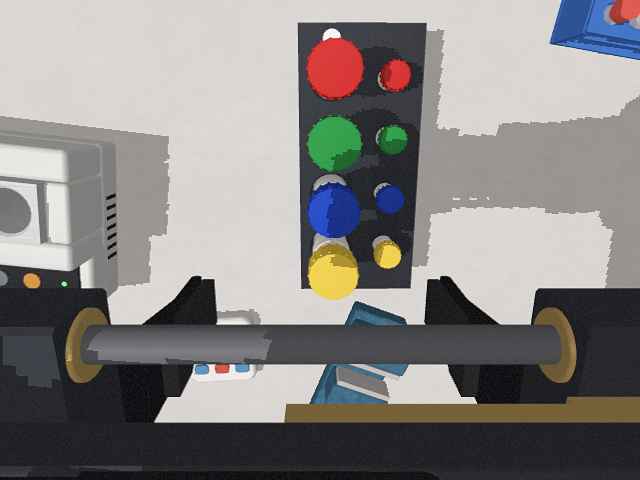

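The wrist view shows all four big caps in a column: red (335,68), green (334,143), blue (334,210), yellow (333,273). The rack dot beside red at (332,35) confirms place 1.

```bash
cat >> plan.py <<'E'
def caps(d,z=.119,amin=500,cols=HUE):
    out={}
    for c in cols:
        m=cmask(d,c).astype(np.uint8); m=cv2.morphologyEx(m,cv2.MORPH_OPEN,np.ones((3,3),np.uint8))
        cs,_=cv2.findContours(m,cv2.RETR_EXTERNAL,cv2.CHAIN_APPROX_NONE)
        W=world(d)
        for k in sorted(cs,key=cv2.contourArea)[-2:]:
            if cv2.contourArea(k)<amin: continue
            mm=np.zeros((480,640),np.uint8);cv2.drawContours(mm,[k],-1,1,-1)
            p=W[mm>0]; zt=np.nanpercentile(p[:,2],90); t=p[abs(p[:,2]-zt)<.004]
            # circle through the outline of the top face, from the depth points of that face
            tm=((abs(W[...,2]-zt)<.004)&(mm>0)).astype(np.uint8)
            k2=max(cv2.findContours(tm,cv2.RETR_EXTERNAL,cv2.CHAIN_APPROX_NONE)[0],key=cv2.contourArea)
            zz=z if zt>.09 else .076
            q=np.array([ray(d,*e,zz)[:2] for e in k2[:,0].astype(float)],np.float32)
            (x,y),r=cv2.minEnclosingCircle(q)
            print(c,'zt',zt.round(4),'circle',round(x,4),round(y,4),'r',round(r,4),'mean',np.nanmean(t,0).round(4))
            out.setdefault(c,[]).append((x,y))
    return out
E
python3 - <<'E'
from plan import *
d=grab("wrist");o=caps(d)
E
```

```text
red zt 0.0772 circle 0.6835 -0.0448 r 0.0105 mean [ 0.6836 -0.0451  0.0762]
red zt 0.1203 circle 0.6749 -0.0024 r 0.0174 mean [ 0.6753 -0.0021  0.1193]
yellow zt 0.1201 circle 0.547 -0.028 r 0.0175 mean [ 0.5469 -0.0277  0.1193]
yellow zt 0.3247 circle 0.4536 -0.1476 r 0.1331 mean [ 0.6013 -0.0339  0.3231]
green zt 0.0772 circle 0.6408 -0.0534 r 0.0105 mean [ 0.6408 -0.0535  0.0762]
green zt 0.1202 circle 0.6324 -0.0106 r 0.0173 mean [ 0.6325 -0.0107  0.1193]
blue zt 0.1202 circle 0.5897 -0.0191 r 0.0173 mean [ 0.5897 -0.0192  0.1193]
blue zt 0.0508 circle 0.744 -0.1818 r 0.023 mean [ 0.75   -0.1931  0.0502]
```

```bash
python3 - <<'E'
from plan import *
to([.5457,-.0268,.16],-78.8)
E
```

```text
t 2.67 tcp [ 0.5724 -0.0123  0.4061] grasp [ 0.5734 -0.0138  0.2422] F [-1.1 -0.6  0.5] grip 1.001
shift cm [-2.93  0.83  8.21] turn [ 0.01  -0.004 -0.002] | world d [-2.67 -1.45 -8.21]
```

{"name": "play_rows", "arguments": {
  "targets": "-1 0.3 2.5 0.01 -0.004 0 1; -1 0.3 3 0 0 0 1; -0.9 0.2 2 0 0 0 1; 0 0 0.7 0 0 0 1; 0 0 0 0 0 0 1"
}}

```text
time: 3.3
position: [0.5424, -0.0333, 0.3236]
tool_rot: [3.123, 0.285, 0.002]
ft_force: [0.1, 0.5, 0.8]
grip_width: 1.006
```

```bash
python3 - <<'E'
from plan import *
to([.5457,-.0268,.108],-78.8)
d=grab("wrist");cv2.imwrite("pics/wr2.png",d['pixels'])
E
```

```text
t 3.3 tcp [ 0.5424 -0.0333  0.3236] grasp [ 0.5427 -0.0342  0.1596] F [0.1 0.5 0.8] grip 1.006
shift cm [ 0.43 -0.61  5.16] turn [ 0.006 -0.001 -0.013] | world d [ 0.33  0.65 -5.16]
```

View pics/wr2.png

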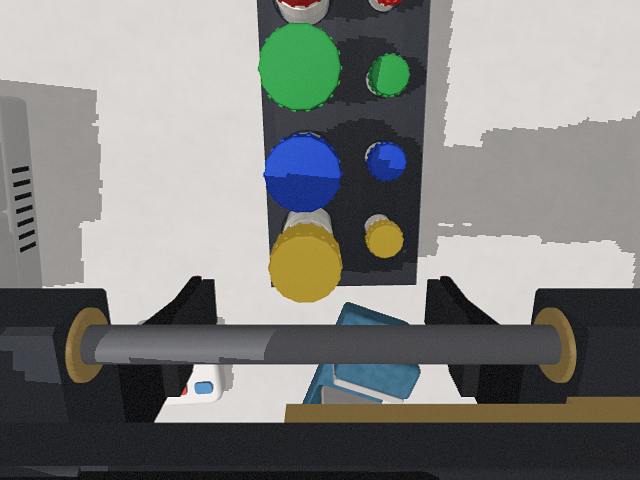

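Yellow cap is at (305,262) between the fingers, whose midline is column ~320. So I correct about 6 mm sideways, which agrees with the computed shift.

{"name": "play_rows", "arguments": {
  "targets": "0.2 -0.3 0 0.005 0 -0.01 1; 0.2 -0.3 0 0 0 0 1; 0 0 0 0 0 0 1; 0 0 0 0 0 0 1"
}}

```text
time: 3.85
position: [0.547, -0.0254, 0.3263]
tool_rot: [3.126, 0.304, 0.008]
ft_force: [-0.1, 0.2, 1.1]
grip_width: 0.999
```

```bash
python3 - <<'E'
from plan import *
to([.5457,-.0268,.108],-78.8)
d=grab("wrist");o=caps(d,cols=['yellow','blue','green']);to([.5457,-.0268,.108],-78.8)
E
```

```text
t 3.85 tcp [ 0.547  -0.0254  0.3263] grasp [ 0.5479 -0.0254  0.1623] F [-0.1  0.2  1.1] grip 0.999
shift cm [-0.18  0.11  5.43] turn [ 0.001 -0.005 -0.001] | world d [-0.13 -0.14 -5.43]
yellow zt 0.12 circle 0.5469 -0.0277 r 0.0174 mean [ 0.5469 -0.0277  0.1193]
yellow zt 0.2447 circle 0.4828 -0.1154 r 0.0929 mean [ 0.5753 -0.0473  0.243 ]
blue zt 0.0771 circle 0.5979 -0.0619 r 0.0104 mean [ 0.5978 -0.0621  0.0763]
blue zt 0.1201 circle 0.5895 -0.0191 r 0.0172 mean [ 0.5896 -0.0192  0.1193]
green zt 0.0772 circle 0.6403 -0.0536 r 0.0104 mean [ 0.6406 -0.0535  0.0762]
green zt 0.1202 circle 0.6318 -0.0107 r 0.0172 mean [ 0.6323 -0.0106  0.1193]
t 3.9 tcp [ 0.547  -0.0253  0.3263] grasp [ 0.5479 -0.0254  0.1623] F [-0.7  0.5 -0.1] grip 1.0
shift cm [-0.18  0.11  5.43] turn [ 0.001 -0.005 -0.001] | world d [-0.13 -0.15 -5.43]
```

{"name": "play_rows", "arguments": {
  "targets": "-0.1 0.1 1.5 0 -0.003 0 1; 0 0.05 2 0 0 0 1; 0 0 1 0 0 0 1; 0 0 0 0 0 0 1"
}}

```text
time: 4.4
position: [0.5457, -0.0276, 0.2776]
tool_rot: [3.126, 0.303, 0.0]
ft_force: [-0.3, 0.0, -0.1]
grip_width: 1.001
```

```bash
python3 - <<'E'
from plan import *
to([.5462,-.0272,.108],-78.8)
E
```

```text
t 4.4 tcp [ 0.5457 -0.0276  0.2776] grasp [ 0.5458 -0.0277  0.1136] F [-0.3  0.  -0.1] grip 1.001
shift cm [ 0.05 -0.03  0.56] turn [ 0.001 -0.    -0.002] | world d [ 0.05  0.04 -0.56]
```

{"name": "play_rows", "arguments": {
  "targets": "0.05 0 0.4 0 0 0 1; 0 0 0.1 0 0 0 1; 0 0 0 0 0 0 -1; 0 0 0 0 0 0 -1; 0 0 0 0 0 0 -1; 0 0 0 0 0 0 -1; 0 0 0 0 0 0 -1; 0 0 0 0 0 0 -1; 0 0 0 0 0 0 -1",
  "newtons": 25
}}

```text
time: 5.52
position: [0.547, -0.0274, 0.274]
tool_rot: [3.125, 0.303, 0.005]
ft_force: [0.3, -0.1, 0.7]
grip_width: 0.38
```

```bash
python3 - <<'E'
from plan import *
to([.5462,-.0272,.235],-78.8)
d=grab("wrist");cv2.imwrite("pics/wr3.png",d['pixels'])
E
```

```text
t 5.53 tcp [ 0.547  -0.0274  0.274 ] grasp [ 0.5476 -0.0276  0.11  ] F [ 0.3 -0.1  0.7] grip 0.38
shift cm [-4.00e-02 -1.00e-02 -1.25e+01] turn [ 0.002 -0.003 -0.002] | world d [-0.08  0.02 12.5 ]
```

View pics/wr3.png

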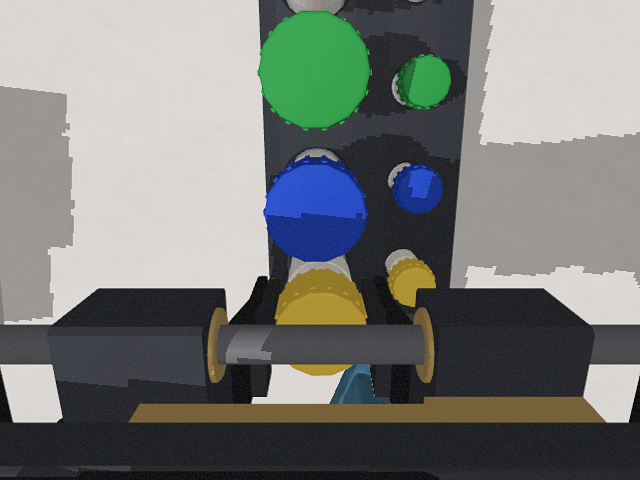

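The yellow cap sits centred between the pads at about (320,322), and the opening of 0.38 (33 mm) matches the cap. I lift.

{"name": "play_rows", "arguments": {
  "targets": "0 0 -1 0 0 0 -1; 0 0 -2 0 0 0 -1; 0 0 -3 0 0 0 -1; 0 0 -3 0 0 0 -1; 0 0 -3 0 0 0 -1; 0 0 -2 0 0 0 -1; 0 0 -1 0 0 0 -1; 0 0 0 0 0 0 -1"
}}

```text
time: 6.58
position: [0.546, -0.0265, 0.432]
tool_rot: [3.125, 0.305, 0.007]
ft_force: [1.1, 0.2, -0.5]
grip_width: 0.378
```

```bash
python3 - <<'E'
from plan import *
to([.539,.211,.26],4.9)
d=grab("side");cv2.imwrite("pics/sd3.png",d['pixels'][130:430,180:480])
E
```

```text
t 6.58 tcp [ 0.546  -0.0265  0.432 ] grasp [ 0.5467 -0.0268  0.268 ] F [ 1.1  0.2 -0.5] grip 0.378
shift cm [  3.91 -23.44   0.75] turn [ 0.005 -0.002 -1.462] | world d [-0.7  23.75 -0.8 ]
```

View pics/sd3.png

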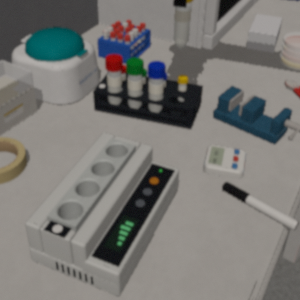

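{"name": "play_rows", "arguments": {
  "targets": "0.3 -1.5 0 0 0 -0.08 -1; 0.6 -2.6 0 0 0 -0.18 -1; 1 -2.5 0 0 0 -0.18 -1; 1.4 -2.3 0 0 0 -0.18 -1; 1.8 -2 0 0 0 -0.18 -1; 2.1 -1.7 0 0 0 -0.18 -1; 2.4 -1.2 0 0 0 -0.18 -1; 2.5 -0.8 0 0 0 -0.18 -1; 1 -0.2 0 0 0 -0.1 -1; 0 0 0 0 0 0 -1; 0 0 0 0 0 0 -1"
}}

```text
time: 8.0
position: [0.5221, 0.1889, 0.4177]
tool_rot: [-2.09, -2.329, 0.022]
ft_force: [-0.3, -0.5, -0.1]
grip_width: 0.385
```

```bash
python3 - <<'E'
from plan import *
to([.539,.211,.26],4.9)
d=grab("wrist");cv2.imwrite("pics/wr4.png",d['pixels'])
E
```

```text
t 8.0 tcp [0.5221 0.1889 0.4177] grasp [0.5191 0.1885 0.2538] F [-0.3 -0.5 -0.1] grip 0.385
shift cm [ 2.02  1.91 -0.66] turn [-0.018  0.001  0.022] | world d [1.69 2.21 0.63]
```

View pics/wr4.png

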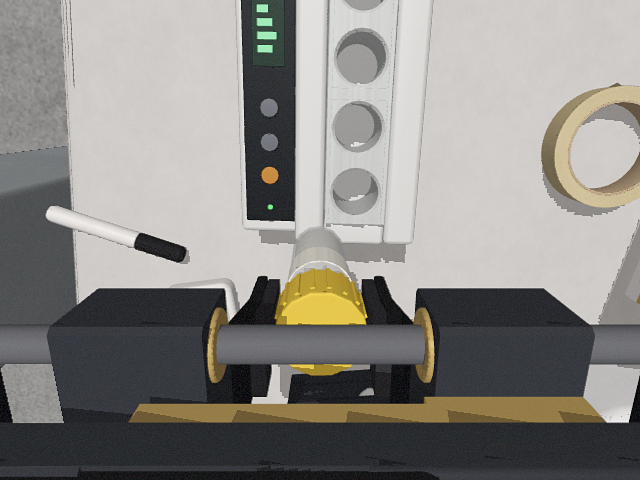

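The wrist view shows wells 4, 3 and 2 at (355,190), (357,127) and (360,57), with the yellow tube in hand at (320,320). I measure the well rims from this view.

```bash
cat >> plan.py <<'E'
def wwells(d,zoff=.0025):
    W=world(d); m=(W[...,2]<.0895-zoff)&(W[...,2]>.025)
    m&=(W[...,0]>.47)&(W[...,0]<.60)&(W[...,1]>.15)&(W[...,1]<.40)
    cs,_=cv2.findContours(m.astype(np.uint8),cv2.RETR_LIST,cv2.CHAIN_APPROX_NONE)
    out=[]
    for k in cs:
        if cv2.contourArea(k)<300: continue
        q=np.array([ray(d,*e,.09)[:2] for e in k[:,0].astype(float)],np.float32)
        (x,y),r=cv2.minEnclosingCircle(q)
        if .014<r<.02: out.append((x,y,r)); print('well',round(x,4),round(y,4),'r',round(r,4),'px',k[:,0].mean(0).round(0))
    pl=W[(abs(W[...,2]-.09)<.006)&(abs(W[...,0]-.535)<.02)&(abs(W[...,1]-.28)<.09)]
    print('plate z',np.nanmedian(pl[:,2]).round(4))
    return out
E
python3 - <<'E'
from plan import *
d=grab("wrist");wwells(d); wwells(d,.001)
E
```

```text
well 0.5386 0.2078 r 0.0167 px [355. 192.]
well 0.5351 0.2531 r 0.0169 px [358. 127.]
well 0.5309 0.2991 r 0.0169 px [361.  58.]
plate z 0.0902
well 0.539 0.2073 r 0.0179 px [355. 193.]
well 0.5352 0.2532 r 0.0179 px [359. 129.]
well 0.5309 0.2988 r 0.018 px [361.  58.]
plate z 0.0902
```

```bash
cat >> plan.py <<'E'
def held(d,col):
    """held cap centre in the tool frame (cm), from its top face in the wrist view"""
    s,q,R,_=st(); W=world(d); T=R.inv().apply((W-q).reshape(-1,3)).reshape(W.shape)
    m=cmask(d,col)&(abs(T[...,0])<.04)&(abs(T[...,1])<.03)&(T[...,2]>.12)&(T[...,2]<.2)
    zt=np.nanpercentile(T[m][:,2],10); tm=m&(abs(T[...,2]-zt)<.004)
    (x,y),r=cv2.minEnclosingCircle(T[tm][:,:2].astype(np.float32).copy())
    print('held',col,'top at z',(zt*100).round(2),'centre x',round(x*100,2),'y',round(y*100,2),'r',round(r*100,2),'n',tm.sum())
E
python3 - <<'E'
from plan import *
d=grab("wrist");held(d,'yellow')
E
```

```text
held yellow top at z 15.43 centre x -0.21 y -0.04 r 1.77 n 3100
```

{"name": "play_rows", "arguments": {
  "targets": "0.9 0.9 0 -0.01 0 0.02 -1; 0.8 0.8 0 0 0 0 -1; 0.1 0.1 0 0 0 0 -1; 0 0 0 0 0 0 -1"
}}

```text
time: 8.65
position: [0.5397, 0.207, 0.4179]
tool_rot: [-2.124, -2.309, 0.011]
ft_force: [0.0, 0.5, -0.5]
grip_width: 0.383
```

```bash
python3 - <<'E'
from plan import *
to([.5388,.2096,.20],4.9)
d=grab("wrist");held(d,'yellow'); wwells(d)
d=grab("side");cv2.imwrite("pics/sd4.png",d['pixels'][130:430,180:480])
E
```

```text
t 8.65 tcp [0.5397 0.207  0.4179] grasp [0.5384 0.2066 0.2539] F [ 0.   0.5 -0.5] grip 0.383
shift cm [ 0.27 -0.02  5.39] turn [-0.008  0.002 -0.002] | world d [-0.09  0.26 -5.39]
held yellow top at z 15.41 centre x -0.17 y -0.07 r 1.76 n 3105
well 0.5389 0.2082 r 0.0166 px [324. 211.]
well 0.535 0.2532 r 0.0167 px [324. 150.]
well 0.5313 0.2988 r 0.0168 px [324.  82.]
well 0.5269 0.3446 r 0.0167 px [323.  14.]
plate z 0.0902
```

View pics/sd4.png

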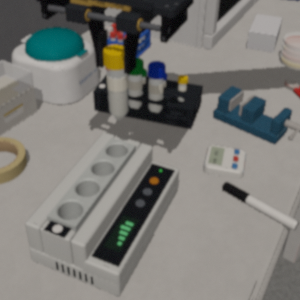

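Yellow hangs upright above well 4's end of the heater, and all four wells measure in line at 46 mm spacing. I correct and start lowering.

{"name": "play_rows", "arguments": {
  "targets": "0.2 0 1 -0.008 0.002 0 -1; 0.07 0 2 0 0 0 -1; 0 0 1.5 0 0 0 -1; 0 0 0.3 0 0 0 -1; 0 0 0 0 0 0 -1"
}}

```text
time: 9.38
position: [0.5386, 0.2089, 0.3651]
tool_rot: [-2.128, -2.311, 0.003]
ft_force: [-0.3, -1.6, -0.5]
grip_width: 0.386
```

```bash
python3 - <<'E'
from plan import *
to([.5389,.2098,.14],5)
d=grab("side");cv2.imwrite("pics/sd5.png",d['pixels'][130:430,180:480])
d=grab("wrist");cv2.imwrite("pics/wr5.png",d['pixels'])
E
```

```text
t 9.38 tcp [0.5386 0.2089 0.3651] grasp [0.5383 0.2088 0.2011] F [-0.3 -1.6 -0.5] grip 0.386
shift cm [0.09 0.05 6.11] turn [-0.001  0.001 -0.005] | world d [ 0.03  0.09 -6.11]
```

View pics/sd5.png

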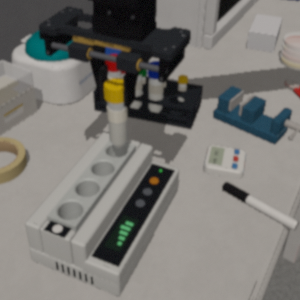

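View pics/wr5.png

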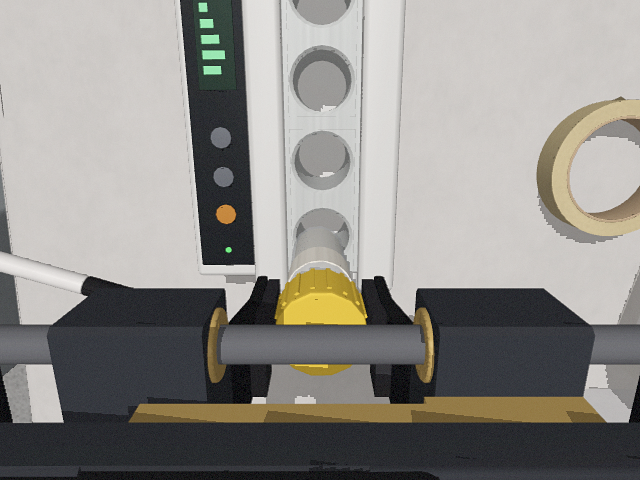

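The tip is at well 4's mouth, wrist view (325,225). I lower in small steps and watch the force.

{"name": "play_rows", "arguments": {
  "targets": "0.1 0.05 0.8 0 0 -0.005 -1; 0 0 0.8 0 0 0 -1; 0 0 0.8 0 0 0 -1; 0 0 0.6 0 0 0 -1; 0 0 0 0 0 0 -1"
}}

```text
time: 10.1
position: [0.5394, 0.2102, 0.3342]
tool_rot: [2.121, 2.316, -0.0]
ft_force: [-0.3, 0.8, 0.2]
grip_width: 0.385
```

```bash
python3 - <<'E'
from plan import *
to([.5389,.2098,.14],5)
E
```

```text
t 10.1 tcp [0.5394 0.2102 0.3342] grasp [0.5395 0.2101 0.1702] F [-0.3  0.8  0.2] grip 0.385
shift cm [-0.03 -0.05  3.02] turn [0.    0.001 0.001] | world d [-0.05 -0.04 -3.02]
```

{"name": "play_rows", "arguments": {
  "targets": "0 -0.03 0.8 0 0 0 -1; 0 0 0.8 0 0 0 -1; 0 0 0.6 0 0 0 -1; 0 0 0.2 0 0 0 -1; 0 0 0 0 0 0 -1"
}}

```text
time: 10.72
position: [0.5392, 0.2102, 0.3085]
tool_rot: [2.121, 2.316, 0.0]
ft_force: [0.1, -0.5, -0.3]
grip_width: 0.386
```

```bash
python3 - <<'E'
from plan import *
to([.5389,.2098,.14],5)
E
```

```text
t 10.72 tcp [0.5392 0.2102 0.3085] grasp [0.5393 0.2101 0.1445] F [ 0.1 -0.5 -0.3] grip 0.386
shift cm [-0.03 -0.03  0.45] turn [0.001 0.001 0.   ] | world d [-0.03 -0.04 -0.45]
```

Final few millimetres, in small rows until contact.

{"name": "play_rows", "arguments": {
  "targets": "0 0 0.2 0 0 0 -1; 0 0 0.15 0 0 0 -1; 0 0 0.1 0 0 0 -1; 0 0 0 0 0 0 -1"
}}

```text
time: 11.22
position: [0.5394, 0.2103, 0.3043]
tool_rot: [2.121, 2.316, 0.001]
ft_force: [-0.1, -0.7, 0.0]
grip_width: 0.379
```

```bash
python3 - <<'E'
from plan import *
to([.5389,.2098,.14],5)
d=grab("wrist");held(d,'yellow')
E
```

```text
t 11.22 tcp [0.5394 0.2103 0.3043] grasp [0.5397 0.2102 0.1403] F [-0.1 -0.7  0. ] grip 0.379
shift cm [-0.04 -0.05  0.03] turn [0.002 0.    0.   ] | world d [-0.05 -0.05 -0.03]
held yellow top at z 15.42 centre x -0.2 y -0.06 r 1.76 n 3111
```

{"name": "play_rows", "arguments": {
  "targets": "0 0 0.1 0 0 0 -1; 0 0 0.1 0 0 0 -1; 0 0 0 0 0 0 -1"
}}

```text
time: 11.65
position: [0.5396, 0.211, 0.3041]
tool_rot: [2.12, 2.315, 0.004]
ft_force: [-0.1, -0.3, -0.2]
grip_width: 0.383
```

```bash
python3 - <<'E'
from plan import *
to([.5389,.2098,.14],5)
d=grab("wrist");held(d,'yellow')
E
```

```text
t 11.65 tcp [0.5396 0.211  0.3041] grasp [0.5401 0.211  0.1401] F [-0.1 -0.3 -0.2] grip 0.383
shift cm [-0.11 -0.08  0.01] turn [0.003 0.    0.001] | world d [-0.07 -0.12 -0.01]
held yellow top at z 15.4 centre x -0.21 y -0.09 r 1.78 n 3092
```

{"name": "play_rows", "arguments": {
  "targets": "-0.05 0 0.3 0 0 0 -1; 0 0 0.2 0 0 0 -1"
}}

```text
time: 11.95
position: [0.5401, 0.2123, 0.3037]
tool_rot: [2.119, 2.314, 0.009]
ft_force: [-3.7, -2.1, 11.5]
grip_width: 0.382
```

Bottom reached (11.5 N upward). I release and rise.

{"name": "play_rows", "arguments": {
  "targets": "0 0 -0.05 0 0 0 -1; 0 0 0 0 0 0 0.3; 0 0 0 0 0 0 1; 0 0 0 0 0 0 1; 0 0 0 0 0 0 1"
}}

```text
time: 12.58
position: [0.5402, 0.2119, 0.3033]
tool_rot: [2.12, 2.314, 0.008]
ft_force: [-1.2, -0.3, 0.2]
grip_width: 0.756
```

{"name": "play_rows", "arguments": {
  "targets": "0 0 -1.5 0 0 0 1; 0 0 -3 0 0 0 1; 0 0 -3 0 0 0 1; 0 0 -2 0 0 0 1; 0 0 -0.5 0 0 0 1; 0 0 0 0 0 0 1"
}}

```text
time: 13.32
position: [0.5393, 0.2124, 0.4102]
tool_rot: [2.118, 2.314, 0.012]
ft_force: [0.9, -0.3, 0.4]
grip_width: 0.995
```

```bash
python3 - <<'E'
from plan import *
to([.589,-.019,.24],-78.8)
for n in("scene","side"):
    d=grab(n);W=world(d);m=cmask(d,'yellow')&(W[...,1]>.15)&(W[...,2]>.1)&(W[...,2]<.16);p=W[m];zt=np.nanpercentile(p[:,2],95);print(n,m.sum(),zt,p[p[:,2]>zt-.004].mean(0).round(4))
    cv2.imwrite(f"pics/{n}6.png",d['pixels'][100:400,140:540])
E
```

```text
t 13.32 tcp [0.5393 0.2124 0.4102] grasp [0.5407 0.2128 0.2462] F [ 0.9 -0.3  0.4] grip 0.995
shift cm [-23.49   2.89   0.6 ] turn [ 0.006 -0.008  1.464] | world d [  4.97 -23.14  -0.62]
scene 352 0.1502295226792308 [0.5374 0.209  0.1487]
side 487 0.14801425525456188 [0.5393 0.2121 0.147 ]
```

View pics/side6.png

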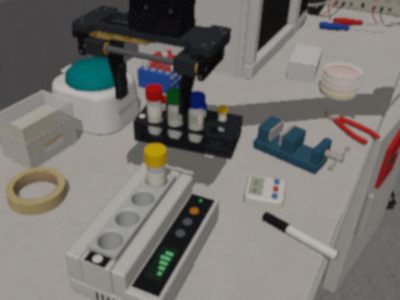

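Yellow is seated in well 4 at side-crop pixel (155,155); its top measures z = 0.149 m. Blue is next.

{"name": "play_rows", "arguments": {
  "targets": "-1.5 0.2 0 0 0 0.08 1; -2.7 0.6 0 0 0 0.18 1; -2.6 1 0 0 0 0.18 1; -2.3 1.5 0 0 0 0.18 1; -2 1.9 0 0 0 0.18 1; -1.6 2.3 0 0 0 0.18 1; -1.2 2.5 0 0 0 0.18 1; -0.7 2.7 0 0 0 0.18 1; -0.3 2.8 0 0 0 0.18 1; 0 1.3 0 0 0 0.06 1; 0 0 0 0 0 0 1; 0 0 0 0 0 0 1"
}}

```text
time: 14.92
position: [0.5878, -0.0409, 0.3949]
tool_rot: [-3.137, -0.05, 0.024]
ft_force: [0.1, -0.4, -0.8]
grip_width: 0.999
```

```bash
python3 - <<'E'
from plan import *
to([.589,-.019,.16],-78.8)
d=grab("wrist");caps(d,cols=['blue','green','red']);to([.589,-.019,.16],-78.8)
E
```

```text
t 14.93 tcp [ 0.5878 -0.0409  0.3949] grasp [ 0.5852 -0.0402  0.2309] F [ 0.1 -0.4 -0.8] grip 0.999
shift cm [ 0.3  -2.15  7.09] turn [-0.006  0.015 -0.164] | world d [ 0.12  2.19 -7.09]
blue zt 0.0772 circle 0.5984 -0.0627 r 0.0104 mean [ 0.5981 -0.0625  0.0762]
blue zt 0.1201 circle 0.5899 -0.0196 r 0.0174 mean [ 0.5898 -0.0196  0.1192]
green zt 0.0772 circle 0.6408 -0.0538 r 0.0104 mean [ 0.6409 -0.0538  0.0762]
green zt 0.1202 circle 0.6322 -0.0113 r 0.0173 mean [ 0.6326 -0.0111  0.1193]
red zt 0.0772 circle 0.6838 -0.0453 r 0.0103 mean [ 0.6838 -0.0453  0.0762]
red zt 0.1202 circle 0.6752 -0.0027 r 0.0173 mean [ 0.6754 -0.0025  0.1193]
t 14.97 tcp [ 0.5878 -0.0409  0.3949] grasp [ 0.5852 -0.0402  0.2309] F [-0.7 -0.3 -0. ] grip 0.998
shift cm [ 0.3  -2.15  7.09] turn [-0.006  0.015 -0.164] | world d [ 0.12  2.19 -7.09]
```

{"name": "play_rows", "arguments": {
  "targets": "0 -0.8 1 -0.003 0.01 -0.1 1; 0.1 -1 2.5 -0.003 0.005 -0.06 1; 0.1 -0.4 2 0 0 0 1; 0 0 1 0 0 0 1; 0 0 0 0 0 0 1; 0 0 0 0 0 0 1"
}}

```text
time: 15.72
position: [0.5871, -0.0133, 0.3296]
tool_rot: [-3.124, -0.324, -0.005]
ft_force: [0.5, 0.1, 0.1]
grip_width: 0.995
```

```bash
python3 - <<'E'
from plan import *
to([.5885,-.0185,.110],-78.8)
d=grab("wrist");cv2.imwrite("pics/wr7.png",d['pixels']);caps(d,cols=['blue'])
E
```

```text
t 15.72 tcp [ 0.5871 -0.0133  0.3296] grasp [ 0.5876 -0.0132  0.1656] F [0.5 0.1 0.1] grip 0.995
shift cm [0.01 0.54 5.56] turn [-0.    -0.003  0.011] | world d [ 0.14 -0.52 -5.56]
blue zt 0.0263 circle 0.7358 -0.1441 r 0.0091 mean [ 0.7497 -0.1766  0.0259]
blue zt 0.1201 circle 0.5899 -0.0189 r 0.0174 mean [ 0.59   -0.0191  0.1193]
```

View pics/wr7.png

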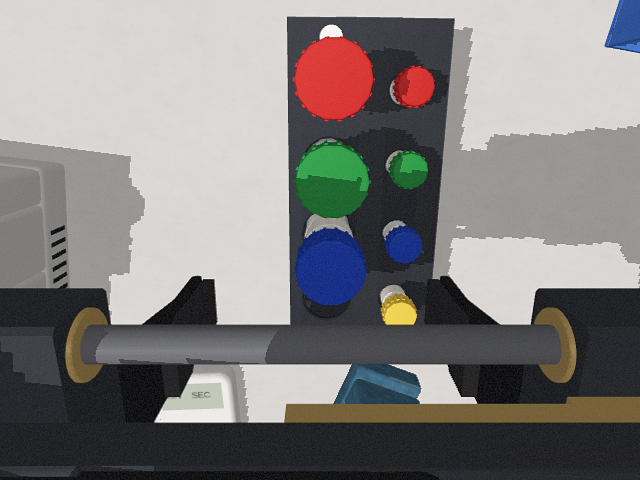

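Blue's cap is at (330,266) and needs 5 mm sideways. All four controls are upright in the right row. I descend.

{"name": "play_rows", "arguments": {
  "targets": "0 0.25 1 0 0 0.01 1; 0 0.2 2 0 0 0 1; 0 0.05 1.5 0 0 0 1; 0 0 0.2 0 0 0 1; 0 0 0 0 0 0 1"
}}

```text
time: 16.4
position: [0.5883, -0.0195, 0.2792]
tool_rot: [-3.127, -0.305, -0.004]
ft_force: [1.0, -0.5, -0.0]
grip_width: 1.001
```

```bash
python3 - <<'E'
from plan import *
to([.5885,-.0185,.110],-78.8)
E
```

```text
t 16.4 tcp [ 0.5883 -0.0195  0.2792] grasp [ 0.5887 -0.0194  0.1152] F [ 1.  -0.5 -0. ] grip 1.001
shift cm [ 0.04 -0.09  0.52] turn [ 0.    -0.003 -0.001] | world d [ 0.02  0.1  -0.52]
```

{"name": "play_rows", "arguments": {
  "targets": "0 -0.07 0.35 0 0 0 1; 0 0 0.15 0 0 0 1; 0 0 0 0 0 0 -1; 0 0 0 0 0 0 -1; 0 0 0 0 0 0 -1; 0 0 0 0 0 0 -1; 0 0 0 0 0 0 -1; 0 0 0 0 0 0 -1; 0 0 0 0 0 0 -1",
  "newtons": 25
}}

```text
time: 17.52
position: [0.5888, -0.0184, 0.2755]
tool_rot: [3.126, 0.306, 0.009]
ft_force: [-0.8, -0.6, 0.5]
grip_width: 0.384
```

```bash
python3 - <<'E'
from plan import *
to([.5885,-.0185,.11],-78.8)
d=grab("wrist");held(d,'blue')
E
```

```text
t 17.52 tcp [ 0.5888 -0.0184  0.2755] grasp [ 0.5897 -0.0184  0.1115] F [-0.8 -0.6  0.5] grip 0.384
shift cm [-0.03  0.    0.15] turn [ 0.001 -0.005 -0.001] | world d [-0.03 -0.01 -0.15]
held blue top at z 15.56 centre x -0.02 y 0.14 r 1.75 n 3179
```

Blue is gripped and centred (0.384). I lift higher this time to clear yellow.

{"name": "play_rows", "arguments": {
  "targets": "0 0 -1 0 0 0 -1; 0 0 -2.5 0 0 0 -1; 0 0 -3.5 0 0 0 -1; 0 0 -3.5 0 0 0 -1; 0 0 -3.5 0 0 0 -1; 0 0 -2 0 0 0 -1; 0 0 -1 0 0 0 -1; 0 0 0 0 0 0 -1"
}}

```text
time: 18.58
position: [0.5872, -0.0179, 0.4537]
tool_rot: [3.126, 0.307, 0.01]
ft_force: [-0.4, 0.1, -0.4]
grip_width: 0.38
```

{"name": "play_rows", "arguments": {
  "targets": "0 -1.5 0 0 0 -0.08 -1; 0.2 -3 0 0 0 -0.18 -1; 0.6 -3 0 0 0 -0.18 -1; 1.1 -2.9 0 0 0 -0.18 -1; 1.6 -2.6 0 0 0 -0.18 -1; 2 -2.3 0 0 0 -0.18 -1; 2.4 -1.9 0 0 0 -0.18 -1; 2.7 -1.5 0 0 0 -0.18 -1; 1.5 -0.5 0 0 0 -0.1 -1; 0 0 0 0 0 0 -1; 0 0 0 0 0 0 -1"
}}

```text
time: 19.95
position: [0.515, 0.2211, 0.4402]
tool_rot: [-2.091, -2.332, 0.018]
ft_force: [0.2, 0.8, -1.2]
grip_width: 0.381
```

```bash
python3 - <<'E'
from plan import *
to([.535,.2534,.27],5)
d=grab("wrist");cv2.imwrite("pics/wr8.png",d['pixels']);held(d,'blue');wwells(d)
E
```

```text
t 19.95 tcp [0.515  0.2211 0.4402] grasp [0.5126 0.2207 0.2762] F [ 0.2  0.8 -1.2] grip 0.381
shift cm [2.99 2.35 0.58] turn [-0.015  0.001  0.022] | world d [ 2.    3.23 -0.62]
held blue top at z 15.56 centre x -0.08 y -0.05 r 1.75 n 3180
well 0.5348 0.2536 r 0.0167 px [358. 170.]
well 0.5308 0.299 r 0.0166 px [361. 108.]
well 0.527 0.3447 r 0.0168 px [364.  41.]
plate z 0.0901
```

View pics/wr8.png

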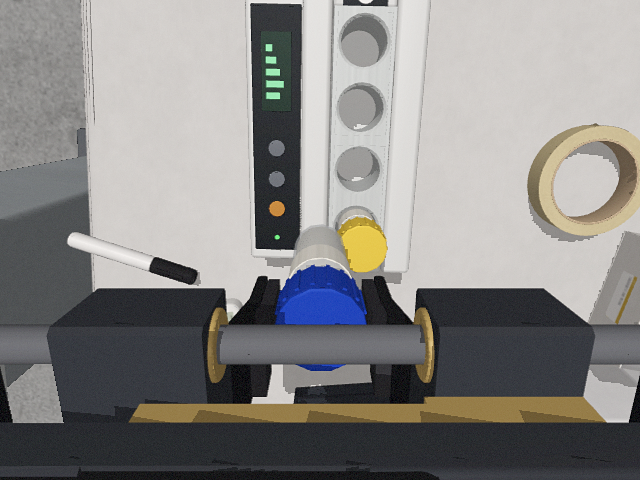

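Yellow stands in well 4 at (362,243), blue is held at (321,318), and well 3 is at (358,170).

{"name": "play_rows", "arguments": {
  "targets": "1 0.8 0 -0.01 0 0.02 -1; 1.3 1 0 0 0 0 -1; 0.7 0.5 0 0 0 0 -1; 0 0 0 0 0 0 -1; 0 0 0 0 0 0 -1"
}}

```text
time: 20.62
position: [0.5379, 0.2486, 0.4388]
tool_rot: [-2.135, -2.304, 0.012]
ft_force: [0.9, -0.3, -0.9]
grip_width: 0.383
```

```bash
python3 - <<'E'
from plan import *
to([.535,.2543,.20],5)
d=grab("wrist");held(d,'blue');wwells(d)
E
```

```text
t 20.62 tcp [0.5379 0.2486 0.4388] grasp [0.5369 0.2478 0.2748] F [ 0.9 -0.3 -0.9] grip 0.383
shift cm [ 0.62 -0.2   7.48] turn [-0.006  0.004 -0.011] | world d [-0.29  0.57 -7.48]
held blue top at z 15.56 centre x -0.12 y -0.05 r 1.76 n 3165
well 0.5353 0.2536 r 0.0169 px [321. 200.]
well 0.5308 0.2987 r 0.0171 px [320. 141.]
well 0.5268 0.3447 r 0.017 px [319.  76.]
plate z 0.0901
```

{"name": "play_rows", "arguments": {
  "targets": "0.4 -0.1 0.5 -0.006 0.004 -0.01 -1; 0.25 -0.1 2 0 0 0 -1; 0 0 2.5 0 0 0 -1; 0 0 1.2 0 0 0 -1; 0 0 0.4 0 0 0 -1; 0 0 0 0 0 0 -1; 0 0 0 0 0 0 -1"
}}

```text
time: 21.55
position: [0.5342, 0.2548, 0.3684]
tool_rot: [2.123, 2.315, -0.001]
ft_force: [-0.5, 0.8, -0.2]
grip_width: 0.384
```

```bash
python3 - <<'E'
from plan import *
to([.5352,.2546,.1415],5)
d=grab("wrist");cv2.imwrite("pics/wr9.png",d['pixels']);
E
```

```text
t 21.55 tcp [0.5342 0.2548 0.3684] grasp [0.5343 0.2546 0.2044] F [-0.5  0.8 -0.2] grip 0.384
shift cm [-0.02  0.09  6.29] turn [ 0.     0.001 -0.001] | world d [ 0.1  -0.02 -6.29]
```

View pics/wr9.png

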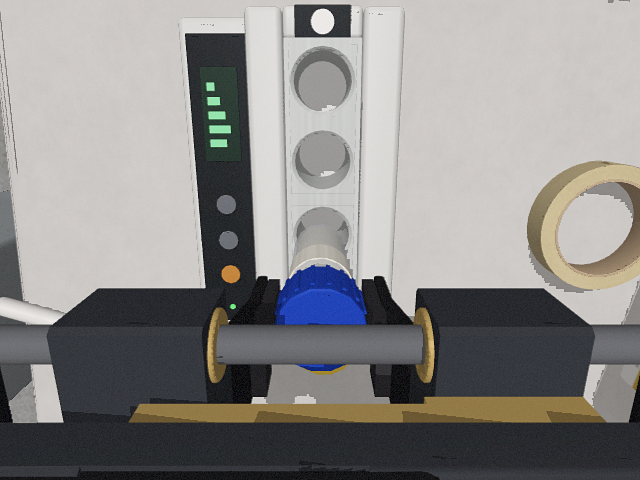

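Blue's tip is at well 3's mouth, (323,225). The heater dot beyond the two free wells is at (322,20). I lower.

{"name": "play_rows", "arguments": {
  "targets": "0 0.08 0.8 0 0 0 -1; 0 0 1 0 0 0 -1; 0 0 1 0 0 0 -1; 0 0 0.7 0 0 0 -1; 0 0 0 0 0 0 -1"
}}

```text
time: 22.22
position: [0.5352, 0.2548, 0.3312]
tool_rot: [2.123, 2.314, -0.001]
ft_force: [0.1, -0.2, -0.6]
grip_width: 0.386
```

```bash
python3 - <<'E'
from plan import *
to([.5352,.2546,.1406],5)
E
```

```text
t 22.23 tcp [0.5352 0.2548 0.3312] grasp [0.5353 0.2545 0.1672] F [ 0.1 -0.2 -0.6] grip 0.386
shift cm [-0.01 -0.01  2.66] turn [ 0.001  0.001 -0.001] | world d [-0.   -0.02 -2.66]
```

{"name": "play_rows", "arguments": {
  "targets": "0 0 0.8 0 0 0 -1; 0 0 0.8 0 0 0 -1; 0 0 0.5 0 0 0 -1; 0 0 0.2 0 0 0 -1; 0 0 0 0 0 0 -1"
}}

```text
time: 22.85
position: [0.5354, 0.2548, 0.3068]
tool_rot: [2.123, 2.314, -0.0]
ft_force: [0.5, -0.7, 0.3]
grip_width: 0.387
```

{"name": "play_rows", "arguments": {
  "targets": "0 0 0.2 0 0 0 -1; 0 0 0.2 0 0 0 -1"
}}

```text
time: 23.1
position: [0.5357, 0.2558, 0.3052]
tool_rot: [2.122, 2.313, 0.003]
ft_force: [-4.6, -0.7, 12.3]
grip_width: 0.384
```

Contact at the bottom (12 N, as expected at TCP z 0.305). I release and rise.

{"name": "play_rows", "arguments": {
  "targets": "0 0 -0.05 0 0 0 -1; 0 0 0 0 0 0 0.3; 0 0 0 0 0 0 1; 0 0 0 0 0 0 1; 0 0 0 0 0 0 1"
}}

```text
time: 23.72
position: [0.5359, 0.2559, 0.3063]
tool_rot: [2.122, 2.313, 0.005]
ft_force: [-0.1, 0.0, -0.2]
grip_width: 0.75
```

{"name": "play_rows", "arguments": {
  "targets": "0 0 -1.5 0 0 0 1; 0 0 -3 0 0 0 1; 0 0 -3 0 0 0 1; 0 0 -2 0 0 0 1; 0 0 -0.5 0 0 0 1; 0 0 0 0 0 0 1"
}}

```text
time: 24.48
position: [0.5352, 0.2563, 0.4131]
tool_rot: [2.12, 2.313, 0.009]
ft_force: [0.5, 0.5, 0.1]
grip_width: 0.998
```

```bash
cat >> plan.py <<'E'
def seated(col):
    for n in("scene","side"):
        d=grab(n);W=world(d);m=cmask(d,col)&(W[...,1]>.15)&(W[...,2]>.1)&(W[...,2]<.16);p=W[m];zt=np.nanpercentile(p[:,2],95);print(n,m.sum(),zt.round(4),p[p[:,2]>zt-.004].mean(0).round(4))
E
python3 - <<'E'
from plan import *
to([.631,-.010,.24],-78.8)
seated('blue');seated('yellow')
E
```

```text
t 24.48 tcp [0.5352 0.2563 0.4131] grasp [0.5363 0.2566 0.2491] F [0.5 0.5 0.1] grip 0.998
shift cm [-27.36   7.23   0.93] turn [ 0.005 -0.006  1.462] | world d [  9.58 -26.63  -0.91]
scene 581 0.1496 [0.5341 0.253  0.1485]
side 1222 0.1476 [0.5358 0.258  0.1469]
scene 351 0.1502 [0.5378 0.2079 0.1486]
side 440 0.1479 [0.5389 0.2124 0.1468]
```

Blue is seated too (top z 0.149). Green is next.

{"name": "play_rows", "arguments": {
  "targets": "-1.5 0.4 0 0 0 0.06 1; -2.8 1 0 0 0 0.17 1; -2.6 1.3 0 0 0 0.18 1; -2.3 1.8 0 0 0 0.18 1; -1.9 2.2 0 0 0 0.18 1; -1.5 2.6 0 0 0 0.18 1; -1 2.8 0 0 0 0.18 1; -0.4 2.9 0 0 0 0.18 1; 0.2 2.8 0 0 0 0.1 1; 0.3 1.5 0 0 0 0 1; 0 0 0 0 0 0 1; 0 0 0 0 0 0 1"
}}

```text
time: 26.18
position: [0.6264, -0.0142, 0.4056]
tool_rot: [3.126, 0.287, -0.009]
ft_force: [-0.8, 0.5, -0.8]
grip_width: 1.003
```

```bash
python3 - <<'E'
from plan import *
to([.631,-.0098,.165],-78.8)
d=grab("wrist");caps(d,cols=['green','red'])
E
```

```text
t 26.18 tcp [ 0.6264 -0.0142  0.4056] grasp [ 0.6255 -0.0147  0.2416] F [-0.8  0.5 -0.8] grip 1.003
shift cm [ 0.58 -0.36  7.66] turn [ 0.002  0.006 -0.012] | world d [ 0.46  0.44 -7.66]
green zt 0.0772 circle 0.6411 -0.0534 r 0.0103 mean [ 0.6412 -0.0536  0.0762]
green zt 0.1201 circle 0.6329 -0.0107 r 0.0174 mean [ 0.6329 -0.0106  0.1192]
red zt 0.0693 circle 0.7948 -0.1862 r 0.0088 mean [ 0.7977 -0.1919  0.0683]
red zt 0.1202 circle 0.6756 -0.0022 r 0.0173 mean [ 0.6757 -0.0021  0.1193]
```

{"name": "play_rows", "arguments": {
  "targets": "0.3 -0.2 1 0 0.006 -0.01 1; 0.3 -0.15 3 0 0 0 1; 0 0 2.5 0 0 0 1; 0 0 0.8 0 0 0 1; 0 0 0 0 0 0 1; 0 0 0 0 0 0 1"
}}

```text
time: 26.98
position: [0.6314, -0.0033, 0.3308]
tool_rot: [3.125, 0.321, 0.005]
ft_force: [0.7, -0.4, -0.0]
grip_width: 1.002
```

```bash
python3 - <<'E'
from plan import *
to([.6315,-.0098,.11],-78.8)
d=grab("wrist");caps(d,cols=['green'])
E
```

```text
t 26.98 tcp [ 0.6314 -0.0033  0.3308] grasp [ 0.632  -0.0033  0.1668] F [ 0.7 -0.4 -0. ] grip 1.002
shift cm [-0.14  0.64  5.68] turn [ 0.001 -0.003  0.009] | world d [ 0.01 -0.65 -5.68]
green zt 0.0771 circle 0.6416 -0.0531 r 0.0106 mean [ 0.6414 -0.0532  0.0762]
green zt 0.1201 circle 0.633 -0.0103 r 0.0176 mean [ 0.6331 -0.0104  0.1192]
```

{"name": "play_rows", "arguments": {
  "targets": "-0.05 0.3 0.6 0 0 0.008 1; 0 0.25 1.5 0 0 0 1; 0 0.05 1.5 0 0 0 1; 0 0 0.8 0 0 0 1; 0 0 0 0 0 0 1"
}}

```text
time: 27.65
position: [0.6325, -0.0103, 0.2843]
tool_rot: [3.126, 0.306, 0.007]
ft_force: [0.5, -1.0, 0.1]
grip_width: 1.0
```

```bash
python3 - <<'E'
from plan import *
to([.6318,-.0098,.11],-78.8)
E
```

```text
t 27.65 tcp [ 0.6325 -0.0103  0.2843] grasp [ 0.6332 -0.0104  0.1203] F [ 0.5 -1.   0.1] grip 1.0
shift cm [-0.06 -0.06  1.03] turn [ 0.001 -0.004 -0.   ] | world d [-0.07  0.05 -1.03]
```

{"name": "play_rows", "arguments": {
  "targets": "-0.06 -0.05 0.5 0 0 0 1; 0 0 0.5 0 0 0 1; 0 0 0 0 0 0 1; 0 0 0 0 0 0 -1; 0 0 0 0 0 0 -1; 0 0 0 0 0 0 -1; 0 0 0 0 0 0 -1; 0 0 0 0 0 0 -1; 0 0 0 0 0 0 -1; 0 0 0 0 0 0 -1",
  "newtons": 25
}}

```text
time: 28.9
position: [0.6324, -0.0095, 0.2751]
tool_rot: [3.125, 0.307, 0.011]
ft_force: [-0.3, -0.9, 0.3]
grip_width: 0.38
```

```bash
python3 - <<'E'
from plan import *
to([.6318,-.0098,.11],-78.8)
d=grab("wrist");held(d,'green')
E
```

```text
t 28.9 tcp [ 0.6324 -0.0095  0.2751] grasp [ 0.6335 -0.0096  0.1111] F [-0.3 -0.9  0.3] grip 0.38
shift cm [-0.06  0.01  0.11] turn [ 0.002 -0.007  0.   ] | world d [-0.06 -0.03 -0.11]
held green top at z 15.52 centre x -0.13 y 0.15 r 1.76 n 3107
```

{"name": "play_rows", "arguments": {
  "targets": "0 0 -1 0 0 0 -1; 0 0 -2.5 0 0 0 -1; 0 0 -3.5 0 0 0 -1; 0 0 -3.5 0 0 0 -1; 0 0 -3.5 0 0 0 -1; 0 0 -2 0 0 0 -1; 0 0 -1 0 0 0 -1; 0 0 0 0 0 0 -1"
}}

```text
time: 29.95
position: [0.6306, -0.009, 0.4535]
tool_rot: [3.125, 0.308, 0.013]
ft_force: [-0.7, -0.3, -1.2]
grip_width: 0.388
```

{"name": "play_rows", "arguments": {
  "targets": "0 -1.5 0 0 0 -0.08 -1; 0.1 -3.1 0 0 0 -0.18 -1; 0.4 -3.1 -0.1 0 0 -0.18 -1; 1 -3 -0.1 0 0 -0.18 -1; 1.5 -2.8 -0.1 0 0 -0.18 -1; 2 -2.5 -0.1 0 0 -0.18 -1; 2.4 -2.1 -0.1 0 0 -0.18 -1; 2.7 -1.6 -0.1 0 0 -0.18 -1; 3 -0.6 0 0 0 -0.1 -1; 2.5 -0.2 0 0 0 0 -1; 0 0 0 0 0 0 -1; 0 0 0 0 0 0 -1"
}}

```text
time: 31.45
position: [0.5408, 0.2733, 0.4435]
tool_rot: [-2.089, -2.337, 0.023]
ft_force: [0.4, -1.2, -0.2]
grip_width: 0.382
```

```bash
python3 - <<'E'
from plan import *
to([.531,.300,.276],5)
d=grab("wrist");cv2.imwrite("pics/wr10.png",d['pixels']);held(d,'green');wwells(d)
E
```

```text
t 31.45 tcp [0.5408 0.2733 0.4435] grasp [0.5383 0.2722 0.2796] F [ 0.4 -1.2 -0.2] grip 0.382
shift cm [ 2.77 -0.67  0.35] turn [-0.015  0.005  0.025] | world d [-0.98  2.67 -0.35]
held green top at z 15.52 centre x -0.18 y -0.07 r 1.75 n 3101
well 0.531 0.2994 r 0.0166 px [319. 171.]
well 0.5271 0.345 r 0.0171 px [321. 111.]
plate z 0.0902
```

View pics/wr10.png

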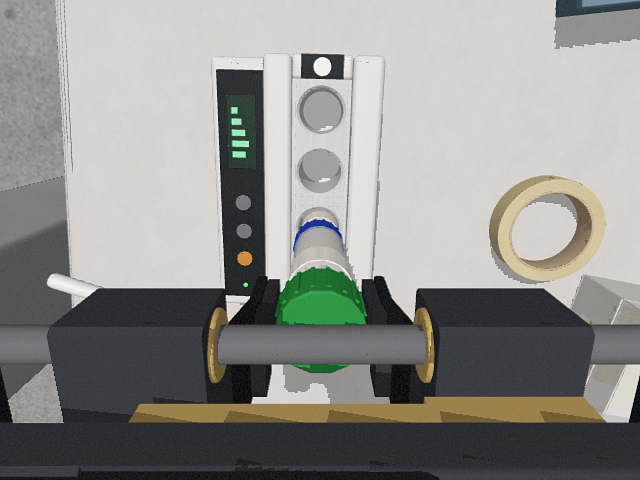

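Green is held at (321,318), well 2 is at (319,171), well 1 at (321,111) and the dot at (322,66). Blue's cap sits below at (318,240).

{"name": "play_rows", "arguments": {
  "targets": "0.9 -0.2 0 -0.01 0.004 0.02 -1; 1.2 -0.3 0 0 0 0 -1; 0.6 -0.15 0 0 0 0 -1; 0 0 0 0 0 0 -1; 0 0 0 0 0 0 -1"
}}

```text
time: 32.12
position: [0.5319, 0.2993, 0.4436]
tool_rot: [-2.121, -2.315, 0.006]
ft_force: [0.3, 0.7, -0.7]
grip_width: 0.385
```

```bash
python3 - <<'E'
from plan import *
to([.531,.301,.205],5)
d=grab("wrist");held(d,'green');wwells(d)
E
```

```text
t 32.12 tcp [0.5319 0.2993 0.4436] grasp [0.5312 0.299  0.2796] F [ 0.3  0.7 -0.7] grip 0.385
shift cm [ 0.19 -0.04  7.46] turn [-0.004  0.001 -0.   ] | world d [-0.09  0.17 -7.46]
held green top at z 15.51 centre x -0.18 y -0.04 r 1.75 n 3067
well 0.5305 0.2996 r 0.0173 px [322. 206.]
well 0.5268 0.345 r 0.0169 px [322. 148.]
plate z 0.0901
```

{"name": "play_rows", "arguments": {
  "targets": "0.15 0 0.7 -0.004 0 0 -1; 0.05 0 2 0 0 0 -1; 0 0 2.3 0 0 0 -1; 0 0 1.2 0 0 0 -1; 0 0 0.4 0 0 0 -1; 0 0 0 0 0 0 -1; 0 0 0 0 0 0 -1"
}}

```text
time: 33.05
position: [0.5319, 0.3002, 0.3721]
tool_rot: [2.124, 2.314, -0.004]
ft_force: [0.3, -0.2, -0.6]
grip_width: 0.383
```

```bash
python3 - <<'E'
from plan import *
to([.531,.301,.1403],5)
d=grab("wrist");cv2.imwrite("pics/wr11.png",d['pixels']);
E
```

```text
t 33.05 tcp [0.5319 0.3002 0.3721] grasp [0.5317 0.2998 0.2081] F [ 0.3 -0.2 -0.6] grip 0.383
shift cm [ 0.11 -0.07  6.78] turn [-0.002  0.002 -0.002] | world d [-0.09  0.08 -6.78]
```

View pics/wr11.png

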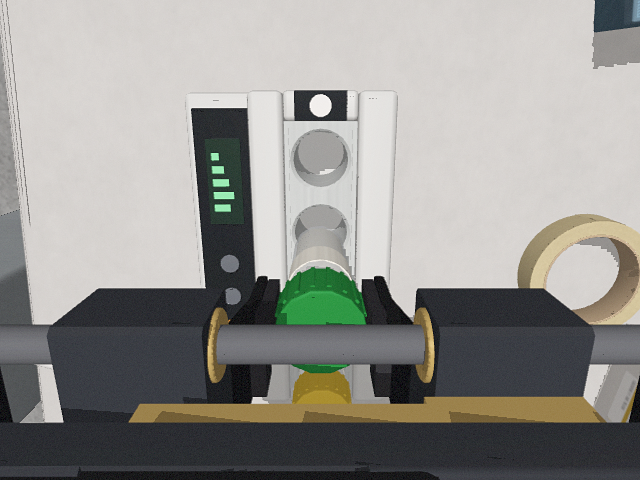

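Green's tip is at well 2, (321,222). I lower.

{"name": "play_rows", "arguments": {
  "targets": "0.1 -0.06 0.8 0 0 0 -1; 0 0 1 0 0 0 -1; 0 0 1 0 0 0 -1; 0 0 0.7 0 0 0 -1; 0 0 0 0 0 0 -1"
}}

```text
time: 33.72
position: [0.5311, 0.3011, 0.3349]
tool_rot: [2.124, 2.314, -0.004]
ft_force: [0.4, 0.8, -1.5]
grip_width: 0.384
```

```bash
python3 - <<'E'
from plan import *
to([.531,.301,.1403],5)
E
```

```text
t 33.73 tcp [0.5311 0.3011 0.3349] grasp [0.531  0.3008 0.1709] F [ 0.4  0.8 -1.5] grip 0.384
shift cm [-0.01 -0.01  3.06] turn [-0.001  0.002 -0.002] | world d [-0.01 -0.01 -3.06]
```

{"name": "play_rows", "arguments": {
  "targets": "0 0 0.8 0 0 0 -1; 0 0 0.9 0 0 0 -1; 0 0 0.7 0 0 0 -1; 0 0 0.2 0 0 0 -1; 0 0 0 0 0 0 -1"
}}

```text
time: 34.35
position: [0.5313, 0.3011, 0.3072]
tool_rot: [2.124, 2.314, -0.003]
ft_force: [0.0, 0.6, -0.9]
grip_width: 0.382
```

{"name": "play_rows", "arguments": {
  "targets": "0 0 0.2 0 0 0 -1; 0 0 0.2 0 0 0 -1"
}}

```text
time: 34.6
position: [0.5315, 0.3018, 0.3049]
tool_rot: [2.124, 2.314, 0.0]
ft_force: [-2.2, -0.1, 10.3]
grip_width: 0.381
```

Bottom contact at TCP z 0.305. I release and rise.

{"name": "play_rows", "arguments": {
  "targets": "0 0 -0.05 0 0 0 -1; 0 0 0 0 0 0 0.3; 0 0 0 0 0 0 1; 0 0 0 0 0 0 1; 0 0 0 0 0 0 1"
}}

```text
time: 35.22
position: [0.5316, 0.3019, 0.3057]
tool_rot: [2.123, 2.313, 0.002]
ft_force: [-0.2, -0.1, -0.0]
grip_width: 0.75
```

{"name": "play_rows", "arguments": {
  "targets": "0 0 -1.5 0 0 0 1; 0 0 -3 0 0 0 1; 0 0 -3 0 0 0 1; 0 0 -2 0 0 0 1; 0 0 -0.5 0 0 0 1; 0 0 0 0 0 0 1"
}}

```text
time: 35.98
position: [0.5312, 0.3024, 0.4128]
tool_rot: [2.122, 2.313, 0.006]
ft_force: [-0.1, 1.0, 0.6]
grip_width: 0.999
```

```bash
python3 - <<'E'
from plan import *
to([.6745,-.0015,.24],-78.8)
seated('green');seated('blue')
E
```

```text
t 35.98 tcp [0.5312 0.3024 0.4128] grasp [0.5319 0.3026 0.2488] F [-0.1  1.   0.6] grip 0.999
shift cm [-31.51  11.66   0.9 ] turn [ 0.003 -0.004  1.461] | world d [ 14.33 -30.39  -0.88]
scene 280 0.1507 [0.5289 0.2976 0.1488]
side 570 0.148 [0.5305 0.3024 0.1469]
scene 589 0.1502 [0.5342 0.2527 0.1489]
side 1169 0.1476 [0.5352 0.2589 0.1468]
```

{"name": "play_rows", "arguments": {
  "targets": "-1.5 0.5 0 0 0 0.06 1; -2.9 1.3 0 0 0 0.17 1; -2.7 1.6 0 0 0 0.18 1; -2.3 2.1 0 0 0 0.18 1; -1.9 2.5 0 0 0 0.18 1; -1.4 2.8 0 0 0 0.18 1; -0.9 3 0 0 0 0.18 1; -0.3 3.1 0 0 0 0.18 1; 0.3 3.1 0 0 0 0.1 1; 0.7 3 0 0 0 0 1; 0.4 1.6 0 0 0 0 1; 0 0 0 0 0 0 1; 0 0 0 0 0 0 1"
}}

```text
time: 37.8
position: [0.6574, -0.0106, 0.4045]
tool_rot: [3.125, 0.274, -0.015]
ft_force: [-0.6, -0.1, -1.1]
grip_width: 1.003
```

```bash
python3 - <<'E'
from plan import *
to([.6745,-.0012,.165],-78.8)
d=grab("wrist");caps(d,cols=['red'])
E
```

```text
t 37.8 tcp [ 0.6574 -0.0106  0.4045] grasp [ 0.6559 -0.0115  0.2405] F [-0.6 -0.1 -1.1] grip 1.003
shift cm [ 1.92 -0.66  7.53] turn [ 0.004  0.01  -0.021] | world d [ 1.71  0.94 -7.55]
red zt 0.0695 circle 0.7964 -0.1861 r 0.0087 mean [ 0.798  -0.1979  0.0685]
red zt 0.1201 circle 0.6759 -0.0022 r 0.0173 mean [ 0.6759 -0.0021  0.1193]
```

{"name": "play_rows", "arguments": {
  "targets": "0.7 -0.2 1 0.004 0.01 -0.02 1; 0.9 -0.1 3 0 0 0 1; 0.3 0 2.5 0 0 0 1; 0 0 0.7 0 0 0 1; 0 0 0 0 0 0 1; 0 0 0 0 0 0 1"
}}

```text
time: 38.6
position: [0.676, 0.0032, 0.331]
tool_rot: [-3.122, -0.324, -0.007]
ft_force: [-0.1, 0.5, -0.2]
grip_width: 1.004
```

```bash
python3 - <<'E'
from plan import *
to([.6748,-.0012,.11],-78.8)
d=grab("wrist");caps(d,cols=['red']);cv2.imwrite("pics/wr12.png",d['pixels'])
E
```

```text
t 38.6 tcp [0.676  0.0032 0.331 ] grasp [0.6768 0.0038 0.167 ] F [-0.1  0.5 -0.2] grip 1.004
shift cm [-0.24  0.42  5.7 ] turn [-0.003 -0.005  0.012] | world d [-0.12 -0.44 -5.7 ]
red zt 0.0771 circle 0.6845 -0.0444 r 0.0106 mean [ 0.6845 -0.0446  0.0762]
red zt 0.1201 circle 0.6762 -0.0018 r 0.0175 mean [ 0.6763 -0.0018  0.1193]
```

View pics/wr12.png

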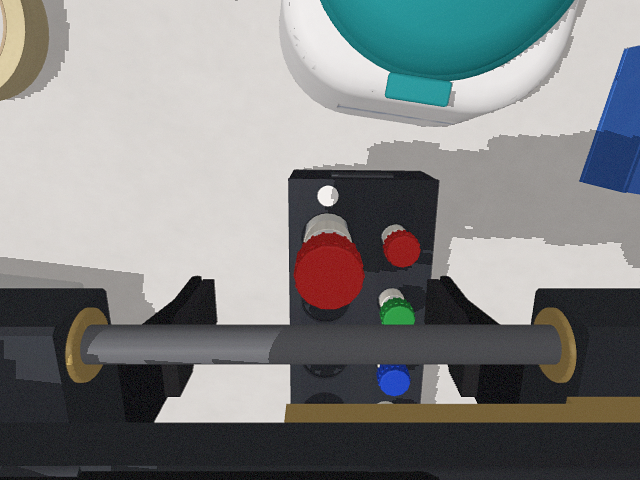

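Red is at (329,270), the rack dot at (328,195), and the controls stand undisturbed at (402,248), (398,315) and (394,380). I descend.

{"name": "play_rows", "arguments": {
  "targets": "-0.1 0.2 0.6 0 -0.004 0.01 1; -0.05 0.15 1.5 0 0 0 1; 0 0.05 1.6 0 0 0 1; 0 0 0.9 0 0 0 1; 0 0 0 0 0 0 1"
}}

```text
time: 39.28
position: [0.6753, -0.0018, 0.2824]
tool_rot: [-3.125, -0.306, -0.002]
ft_force: [-0.2, -0.0, 0.9]
grip_width: 0.999
```

```bash
python3 - <<'E'
from plan import *
to([.6751,-.0013,.11],-78.8)
E
```

```text
t 39.27 tcp [ 0.6753 -0.0018  0.2824] grasp [ 0.6755 -0.0015  0.1184] F [-0.2 -0.   0.9] grip 0.999
shift cm [-0.01 -0.05  0.84] turn [-0.002 -0.002  0.   ] | world d [-0.02  0.05 -0.84]
```

{"name": "play_rows", "arguments": {
  "targets": "-0.05 -0.03 0.5 0 0 0 1; 0 0 0.3 0 0 0 1; 0 0 0 0 0 0 1; 0 0 0 0 0 0 -1; 0 0 0 0 0 0 -1; 0 0 0 0 0 0 -1; 0 0 0 0 0 0 -1; 0 0 0 0 0 0 -1; 0 0 0 0 0 0 -1; 0 0 0 0 0 0 -1",
  "newtons": 25
}}

```text
time: 40.52
position: [0.6754, -0.0013, 0.2755]
tool_rot: [-3.125, -0.307, -0.006]
ft_force: [-0.3, -0.0, -0.3]
grip_width: 0.384
```

```bash
python3 - <<'E'
from plan import *
to([.6751,-.0013,.11],-78.8)
d=grab("wrist");held(d,'red')
E
```

```text
t 40.52 tcp [ 0.6754 -0.0013  0.2755] grasp [ 0.676  -0.0009  0.1115] F [-0.3 -0.  -0.3] grip 0.384
shift cm [-0.03 -0.    0.15] turn [-0.001 -0.004  0.   ] | world d [-0.03 -0.   -0.15]
held red top at z 15.56 centre x -0.05 y 0.13 r 1.75 n 3175
```

{"name": "play_rows", "arguments": {
  "targets": "0 0 -1 0 0 0 -1; 0 0 -2.5 0 0 0 -1; 0 0 -3.5 0 0 0 -1; 0 0 -3.5 0 0 0 -1; 0 0 -3.5 0 0 0 -1; 0 0 -2 0 0 0 -1; 0 0 -1 0 0 0 -1; 0 0 0 0 0 0 -1"
}}

```text
time: 41.58
position: [0.6741, -0.0014, 0.454]
tool_rot: [-3.124, -0.308, -0.009]
ft_force: [-0.1, 1.1, -0.2]
grip_width: 0.386
```

{"name": "play_rows", "arguments": {
  "targets": "-0.3 -1.5 0 0 0 -0.08 -1; -0.3 -3.2 0 0 0 -0.18 -1; 0 -3.2 -0.1 0 0 -0.18 -1; 0.6 -3.2 -0.1 0 0 -0.18 -1; 1.2 -3 -0.1 0 0 -0.18 -1; 1.7 -2.8 -0.1 0 0 -0.18 -1; 2.2 -2.4 -0.1 0 0 -0.18 -1; 2.6 -2 -0.1 0 0 -0.18 -1; 3 -1.2 0 0 0 -0.1 -1; 3.1 -1 0 0 0 0 -1; 2.5 -0.6 0 0 0 0 -1; 0 0 0 0 0 0 -1; 0 0 0 0 0 0 -1"
}}

```text
time: 43.2
position: [0.5287, 0.3053, 0.4436]
tool_rot: [-2.086, -2.335, 0.026]
ft_force: [0.0, -0.8, 0.3]
grip_width: 0.387
```

```bash
python3 - <<'E'
from plan import *
to([.527,.346,.276],5)
d=grab("wrist");cv2.imwrite("pics/wr13.png",d['pixels']);held(d,'red');wwells(d)
E
```

```text
t 43.2 tcp [0.5287 0.3053 0.4436] grasp [0.5256 0.3044 0.2796] F [ 0.  -0.8  0.3] grip 0.387
shift cm [4.07 0.3  0.34] turn [-0.019  0.004  0.025] | world d [-0.17  4.07 -0.36]
held red top at z 15.56 centre x -0.12 y -0.08 r 1.75 n 3169
well 0.527 0.3451 r 0.0167 px [334. 155.]
plate z 0.0901
```

View pics/wr13.png

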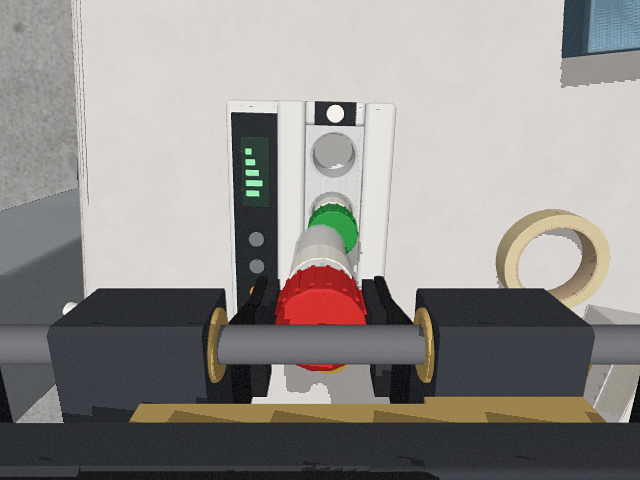

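Red is held at (321,318), green is in well 2 at (333,230), and the free well 1 is at (334,155) next to the dot at (335,113).

{"name": "play_rows", "arguments": {
  "targets": "1 0 0 -0.012 0.004 0.02 -1; 1.8 0.2 0 0 0 0 -1; 1 0.1 0 0 0 0 -1; 0.2 0 0 0 0 0 -1; 0 0 0 0 0 0 -1; 0 0 0 0 0 0 -1"
}}

```text
time: 44.0
position: [0.5304, 0.3432, 0.4431]
tool_rot: [-2.126, -2.308, 0.007]
ft_force: [0.1, 0.6, -0.4]
grip_width: 0.384
```

```bash
python3 - <<'E'
from plan import *
to([.527,.3463,.205],5)
d=grab("wrist");held(d,'red');wwells(d)
E
```

```text
t 44.0 tcp [0.5304 0.3432 0.4431] grasp [0.5295 0.343  0.2791] F [ 0.1  0.6 -0.4] grip 0.384
shift cm [ 0.35 -0.28  7.41] turn [-0.006  0.001 -0.005] | world d [-0.34  0.31 -7.41]
held red top at z 15.55 centre x -0.1 y -0.09 r 1.75 n 3169
well 0.5733 0.1893 r 0.0175 px [357. 378.]
well 0.5089 0.184 r 0.0178 px [285. 378.]
well 0.527 0.3454 r 0.0166 px [320. 204.]
plate z 0.0899
```

{"name": "play_rows", "arguments": {
  "targets": "0.25 -0.2 0.7 -0.005 0 -0.005 -1; 0.1 -0.08 2 0 0 0 -1; 0 0 2.3 0 0 0 -1; 0 0 1.2 0 0 0 -1; 0 0 0.4 0 0 0 -1; 0 0 0 0 0 0 -1; 0 0 0 0 0 0 -1"
}}

```text
time: 44.92
position: [0.5268, 0.3456, 0.3719]
tool_rot: [2.123, 2.315, -0.004]
ft_force: [1.1, -0.3, -0.3]
grip_width: 0.386
```

```bash
python3 - <<'E'
from plan import *
to([.527,.3463,.1406],5)
d=grab("wrist");cv2.imwrite("pics/wr14.png",d['pixels']);
E
```

```text
t 44.92 tcp [0.5268 0.3456 0.3719] grasp [0.5266 0.3453 0.2079] F [ 1.1 -0.3 -0.3] grip 0.386
shift cm [0.08 0.04 6.73] turn [-0.002  0.002 -0.001] | world d [ 0.02  0.07 -6.73]
```

View pics/wr14.png

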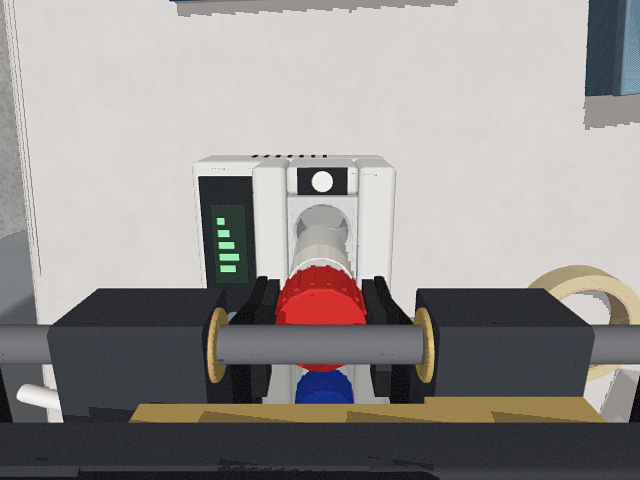

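Red's tip is at well 1, (323,222). I lower.

{"name": "play_rows", "arguments": {
  "targets": "0.08 0.04 0.8 0 0 0 -1; 0 0 1 0 0 0 -1; 0 0 1 0 0 0 -1; 0 0 0.7 0 0 0 -1; 0 0 0 0 0 0 -1"
}}

```text
time: 45.6
position: [0.5272, 0.3464, 0.3347]
tool_rot: [2.123, 2.315, -0.003]
ft_force: [-0.2, -0.0, -0.1]
grip_width: 0.386
```

```bash
python3 - <<'E'
from plan import *
to([.527,.3463,.1406],5)
E
```

```text
t 45.6 tcp [0.5272 0.3464 0.3347] grasp [0.527  0.3461 0.1707] F [-0.2 -0.  -0.1] grip 0.386
shift cm [-0.01 -0.02  3.01] turn [-0.001  0.002 -0.001] | world d [-0.02 -0.01 -3.01]
```

{"name": "play_rows", "arguments": {
  "targets": "0 0 0.8 0 0 0 -1; 0 0 0.9 0 0 0 -1; 0 0 0.7 0 0 0 -1; 0 0 0.2 0 0 0 -1; 0 0 0 0 0 0 -1"
}}

```text
time: 46.22
position: [0.5273, 0.3465, 0.307]
tool_rot: [2.123, 2.315, -0.003]
ft_force: [0.2, 0.7, -0.6]
grip_width: 0.387
```

{"name": "play_rows", "arguments": {
  "targets": "0 0 0.2 0 0 0 -1; 0 0 0.2 0 0 0 -1"
}}

```text
time: 46.48
position: [0.5274, 0.3474, 0.3053]
tool_rot: [2.123, 2.314, 0.001]
ft_force: [-2.5, -1.4, 12.8]
grip_width: 0.378
```

Bottom contact. I release, rise and back away.

{"name": "play_rows", "arguments": {
  "targets": "0 0 -0.05 0 0 0 -1; 0 0 0 0 0 0 0.3; 0 0 0 0 0 0 1; 0 0 0 0 0 0 1; 0 0 0 0 0 0 1"
}}

```text
time: 47.1
position: [0.5276, 0.3475, 0.3062]
tool_rot: [2.123, 2.314, 0.003]
ft_force: [-0.1, 0.0, -1.7]
grip_width: 0.752
```

{"name": "play_rows", "arguments": {
  "targets": "0 0 -1.5 0 0 0 1; 0 0 -3 0 0 0 1; 0 0 -3 0 0 0 1; 0 0 -3 0 0 0 1; -1.5 0 -2 0 0 0 1; -3 0 0 0 0 0 1; -4 0 0 0 0 0 1; -4 0 0 0 0 0 1; -3 0 0 0 0 0 1; -1 0 0 0 0 0 1; 0 0 0 0 0 0 1"
}}

```text
time: 48.48
position: [0.5414, 0.1742, 0.4417]
tool_rot: [2.123, 2.31, 0.006]
ft_force: [-0.7, 0.7, -0.3]
grip_width: 0.998
```

```bash
python3 - <<'E'
from plan import *
print(st()[1],st()[0]['time'])
for c in('red','green','blue','yellow'):print(c);seated(c)
d=grab("wrist");
for n in("scene","side"):
    cv2.imwrite(f"pics/{n}9.png",grab(n)['pixels'])
d=grab("scene");W=world(d)
for c in HUE:
    m=cmask(d,c)&(W[...,1]<-.03)&(W[...,1]>-.09)&(W[...,2]>.05)&(W[...,2]<.09);p=W[m];p=p[p[:,2]>np.nanpercentile(p[:,2],97)-.004];print('control',c,p.mean(0).round(4))
cv2.imwrite("pics/fin.png",np.hstack([cv2.resize(d['pixels'][130:330,140:440],(400,300)),cv2.resize(grab('side')['pixels'][170:420,180:440],(400,300))]))
E
```

```text
[0.54144565 0.17421259 0.4417408 ] 48.475
red
scene 287 0.1503 [0.526  0.3449 0.1486]
side 684 0.1481 [0.5272 0.349  0.1471]
green
scene 287 0.1506 [0.5289 0.2977 0.1489]
side 532 0.148 [0.5303 0.3028 0.1469]
blue
scene 534 0.1499 [0.5344 0.253  0.1487]
side 1166 0.1476 [0.5352 0.2584 0.1469]
yellow
scene 355 0.1502 [0.5377 0.2081 0.1488]
side 438 0.148 [0.5392 0.2125 0.1468]
control red [ 0.682  -0.0445  0.0756]
control yellow [ 0.5533 -0.0705  0.0756]
control green [ 0.6392 -0.0534  0.0758]
control blue [ 0.5963 -0.0621  0.0755]
```

View pics/fin.png

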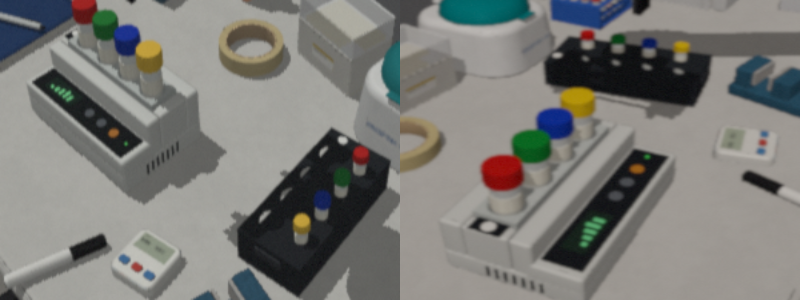

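In both views red, green, blue and yellow stand upright in wells 1 to 4, with red beside the heater's dot. The controls haven't moved, and red is beside the rack's dot. I hand in.

```bash
python3 -c "
from bench import ctrl
print(ctrl.close_job())"
```

```text
the job is handed in; nothing more can be done
None
```

All four big tubes are in the heater in rack order: red in well 1 by the dot, green in 2, blue in 3, yellow in 4. Each was lowered in small steps to a light bottom contact (10–13 N) and only then released. I handed the job in at about 49 s of the 96 s allowed; it reports no verdict.

**Final checks:**
- **Tubes:** they look upright in both views. The scene view puts the cap tops at z ≈ 0.149 m, as expected for seated tubes, and their centres within about 2 mm of the wells.
- **Controls:** all four read within 1 mm of where they started.
- **Arm:** the gripper was open and clear of everything.

**Disagreements:**
- **Camera offset:** the side camera reads about 4–5 mm farther in y than the scene camera, and about 2 mm lower in z. It reads the caps and wells off by about the same amount, so I put it down to calibration.
- **Yellow's first contact:** I lowered it in steps too small to show any force. Its bottom contact only appeared once I used larger steps.

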